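# Spin-check the casters and scrap the one that binds

### The arm

A 6-joint arm with a two-finger parallel gripper is mounted at the origin on a cart in front of the work surface, level with it; the furniture and walls round the work are solid. World frame = base frame: x ahead of the robot, y to its left, z up, the work surface at z = 0. Lengths are in m, angles in rad, forces in N, time in s.
With the tool pointing down it reaches from about 0.225 to 0.875 m from the base axis. Payload 3.4 kg.
Tool frame: the origin (TCP) lies midway between the tips of the shut fingers; the grasp point (between the pads) lies 19 mm behind it (manip.pinch_z is the z of the grasp point in the tool frame, in m); z points along the fingers, x is the direction in which the jaws open and shut, and the axes are right-handed (so a half turn about z gives the same grasp; the last joint's range is limited). The gripper opens to 85 mm and grips with 20 to 120 N. Pads are 22 mm wide; open, the fingers measure 114 mm over their backs; the gripper's body (76 mm by 85 mm) begins 54 mm behind the grasp point. The pads swing forward as they close: fully open they stand 13 mm farther back than shut.
Start: joints at [-1.359, 0.276, 1.505, -0, 1.361, -0.121], TCP at [0.188, -0.543, 0.231] pointing down, gripper open.
Joint ranges: [-2.89, 2.89], [-0.75, 2.08], [0.22, 2.7], [-1.18, 4.32], [0.11, 2.71], [-2.7, 2.7]. Speed limits (rad/s): [2.57, 2.57, 3.14, 3.14, 3.14, 3.14].

### API

Orientations are given as a unit quaternion [w, x, y, z].
In Python, from rig import manip gives the robot as it stands. The module is installed in compiled form; this text tells all that it offers.
- The arm moves only by the tool drive_tool, never from a script. Its argument "steps" is a list of rows, each a list of 5 numbers: the shift along the tool's x, y, z in mm, then the turn about the tool's z in rad, then the gripper command: -1 is shut, 1 is fully open, values between are in proportion. A call has 1 to 5 rows; each row is the pose to reach, as a shift and turn from the pose measured when the call began, along the tool's axes at that moment; what a row does not reach only later rows make up. A row lasts 1/10 s, in which the tool goes at most 50 mm and 8.59 degrees, less where a joint would pass 70% of its speed; a pose out of reach is approached as far as the arm can. A call with a gripper value outside its range is refused whole. The fingers move at their own pace and stop on an object; "squeeze" is the grip in N (left out, the last holds). Time passes only in rows, so rows that repeat a pose let the fingers close. It gives the time, the measured TCP pose, the force and the opening at its end, in the units of the state.
- manip.get_state(): the state, without advancing time (a new reading comes with each control period).
- manip.get_image(name): name is "scene" or "top"; returns the picture (420x560x3 uint8, blue, green, red); there is no depth.
- manip.get_calibration(name): a dict with "camera_matrix" (3x3 intrinsics, pixels), "rvec" (rotation vector, rad) and "tvec" (3), from world to camera coordinates, as OpenCV has them. Camera axes: x right, y down, z forward; pixel columns grow to the right and rows downward; lengths in m; the calibration is good to about 2 mm. A picture is of the moment at which its call begins. get_calibration takes no time and is no camera call.
- manip.sign_off(): hands the job in, once; it reports no verdict.
Trained networks look in the newest picture that a camera, given by its name, has taken for a name from the list of things; names that differ only in an ending like _2 or _b are one class to them, and where a whole thing is asked for, a point or a joint stands for the part that bears it (a point fixed in the world has none). Each returns a list of dicts, best first, with "conf" (0 to 1); they miss things now and then, are a little off and sometimes report something else, mostly with a low value. They report only what shows in the picture. A call takes as long as a camera call.
- manip.masks_of(camera, name): "pixels" (420x560 bool, what is visible of it) and "location" ([column, row] in pixels, amid what is visible of it).
The state is a dict: "clock": time; "qpos": joint angles; "qd": joint speeds; "effort": joint torques, N m; "position": TCP position; "ee_rot": TCP orientation; "contact_force": force on the tool from outside, world axes, zero at the start; "moment": the same for the moment, N m; "width": finger opening in m.
Only numpy, scipy, OpenCV 4.12 (cv2) and the standard library are available. Lean on these libraries where they do the work, as an engineer would, in place of code of your own. Each camera call takes 0.05 s, during which the arm holds its last target.

### The job

First stand the fallen casters on their mounting plates so that all three stand on the bench with their wheels up and are let go. Then give every wheel a spin, a good quarter turn or more each. Put any caster whose wheel drags and stops at once into the grey steel box, leave those that run on freely standing wheel up on the bench outside the box, and do not shift the other things on the bench.

Things in the scene. Friction and masses are not known exactly. Their poses are not given: they have to be found in the camera images.
- caster_a_hub (a point): plate caster, stands on its plate at the start; all three look alike, 90 x 62 x 96 mm, about 0.5 kg. This point is the wheel's centre, 66 mm above the plate's underside. Axes (they do not turn with the wheel): z from plate to wheel, y along the axle, x the rolling direction. The rubber wheel, 60 mm in diameter and 24 mm wide, can be gripped across its tread.
- caster_b_hub (a point): plate caster, at the start on its side, axle upright, wheel towards the robot; all three look alike, 90 x 62 x 96 mm, about 0.5 kg. This point is the wheel's centre, 66 mm above the plate's underside. Axes (they do not turn with the wheel): z from plate to wheel, y along the axle, x the rolling direction. The rubber wheel, 60 mm in diameter and 24 mm wide, can be gripped across its tread.
- caster_c_hub (a point): plate caster, at the start on its side, axle upright, wheel towards the robot; all three look alike, 90 x 62 x 96 mm, about 0.5 kg. This point is the wheel's centre, 66 mm above the plate's underside. Axes (they do not turn with the wheel): z from plate to wheel, y along the axle, x the rolling direction. The rubber wheel, 60 mm in diameter and 24 mm wide, can be gripped across its tread.
- caster_a_wheel (a joint): turn of caster_a's wheel, rad, within 0.1 of 0 at the start, no stops; grows when the wheel's top moves to the caster's +x. A good wheel runs on for seconds after a flick; one that binds needs about 1.5 N at the tread (a finger drawn firmly over the top turns it) and stops as soon as it is let go.
- caster_a: the same caster_a; origin at the centre of the plate's underside, same axes. Steel plate 90 x 62 x 5 mm; fork of two cheeks, 39 mm over both, 36 mm wide; axle bolt with nuts, 62 mm long. The cheeks end 18 mm above the axle, so the top 12 mm of the wheel stand clear of the fork. Let go within 35 degrees of upright, it settles on its plate.
- caster_b_wheel (a joint): turn of caster_b's wheel, rad, within 0.1 of 0 at the start, no stops; grows when the wheel's top moves to the caster's +x. A good wheel runs on for seconds after a flick; one that binds needs about 1.5 N at the tread (a finger drawn firmly over the top turns it) and stops as soon as it is let go.
- caster_b: the same caster_b; origin at the centre of the plate's underside, same axes. Steel plate 90 x 62 x 5 mm; fork of two cheeks, 39 mm over both, 36 mm wide; axle bolt with nuts, 62 mm long. The cheeks end 18 mm above the axle, so the top 12 mm of the wheel stand clear of the fork. Let go within 35 degrees of upright, it settles on its plate.
- caster_c_wheel (a joint): turn of caster_c's wheel, rad, within 0.1 of 0 at the start, no stops; grows when the wheel's top moves to the caster's +x. A good wheel runs on for seconds after a flick; one that binds needs about 1.5 N at the tread (a finger drawn firmly over the top turns it) and stops as soon as it is let go.
- caster_c: the same caster_c; origin at the centre of the plate's underside, same axes. Steel plate 90 x 62 x 5 mm; fork of two cheeks, 39 mm over both, 36 mm wide; axle bolt with nuts, 62 mm long. The cheeks end 18 mm above the axle, so the top 12 mm of the wheel stand clear of the fork. Let go within 35 degrees of upright, it settles on its plate.
- steel_box_floor (a point): open grey pressed-steel box for scrap, fixed to the bench, 101 x 140 mm outside (its x and y), walls 2 mm, 85 mm high; this point is the centre of its inner floor, z up
- wax_tin: round flat tin, 71 mm across, 28 mm high (its x, y, z); origin at the centre of its underside. A bystander: leave it alone
- sanding_block: sanding block 60 x 105 x 29 mm (its x, y, z); origin at the centre of its underside. A bystander: leave it alone
- spring_clamp: spring clamp lying flat, 57 x 123 x 18 mm (its x, y, z); origin at the centre of its underside. A bystander: leave it alone
- screwdriver: screwdriver 28 x 195 x 25 mm (its x, y, z); origin at the centre of its underside. A bystander: leave it alone
- tape_measure: tape measure 36 x 87 x 64 mm (its x, y, z); origin at the centre of its underside. A bystander: leave it alone
- chisel: chisel 27 x 244 x 27 mm (its x, y, z); origin at the centre of its underside. A bystander: leave it alone

How it is judged:
By the outcome, as a careful person would: the job done as asked, in the order asked, and still so for the second after the job is handed in, with the robot touching nothing.
It also fails if it takes over 72 s, if anything falls off the work surface, if the arm or the gripper's body presses on something with over 40 N, if the wrist force passes 120 N, or if a joint passes its speed limit or range.

## Working session

There is one attempt and no reset: what is moved stays moved. The work goes in short steps, Python scripts to look and compute and a tool call to move; the robot and the scene stay as the last step left them, time stands still between calls to the robot, and variables do not carry over. Pictures are saved under pics/ and viewed, and the job is handed in when it is done.

Besides the shell and the picture viewer there is one more tool, called after "Request:" by a JSON object that holds its "method" and its "body". drive_tool: Moves the arm, as the interface text tells. Its arguments: {"type":"object","properties":{"steps":{"type":"array","items":{"type":"array","items":{"type":"number"}}},"squeeze":{"type":"number"}},"required":["steps"]}

```bash
mkdir -p pics; ls
python3 - <<'E'
from rig import manip
import cv2
print(manip.get_state(), manip.pinch_z)
for n in ("scene","top"):
    cv2.imwrite(f"pics/{n}0.png",manip.get_image(n)); print(manip.get_calibration(n))
E
```

```text
pics
{'clock': 0.0, 'qpos': array([-1.35900810e+00,  2.76549503e-01,  1.50612865e+00, -7.48341044e-06,
        1.36071289e+00, -1.21019234e-01]), 'qd': array([-1.54577882e-04,  9.84031208e-05,  2.84931436e-04,  1.18224310e-03,
        1.19380339e-03, -2.75750833e-04]), 'effort': array([ 2.72874495e-03, -4.16761601e+01, -2.45805717e+01,  1.96732763e-07,
        1.11033840e-02, -7.92314523e-06]), 'position': array([ 0.18771968, -0.54292782,  0.23046745]), 'ee_rot': array([-6.03622384e-04,  8.14462439e-01, -5.80215586e-01, -6.66484730e-04]), 'contact_force': array([ 0.06113809, -0.21781958, -0.13015741]), 'moment': array([-0.02555073, -0.00530157, -0.04902613]), 'width': 0.08528005933288695} -0.0187
{'camera_matrix': array([[541.30523055,   0.        , 281.04525056],
       [  0.        , 541.30523055, 216.45481635],
       [  0.        ,   0.        ,   1.        ]]), 'rvec': array([ 0.67165152, -2.29657759,  1.51425   ]), 'tvec': array([0.53098197, 0.15597321, 1.27678013])}
{'camera_matrix': array([[454.41088957,   0.        , 279.71503105],
       [  0.        , 454.41088957, 215.85196503],
       [  0.        ,   0.        ,   1.        ]]), 'rvec': array([ 2.13124777, -2.0898461 ,  0.19717152]), 'tvec': array([0.14125739, 0.56465788, 1.19463425])}
```

View pics/scene0.png

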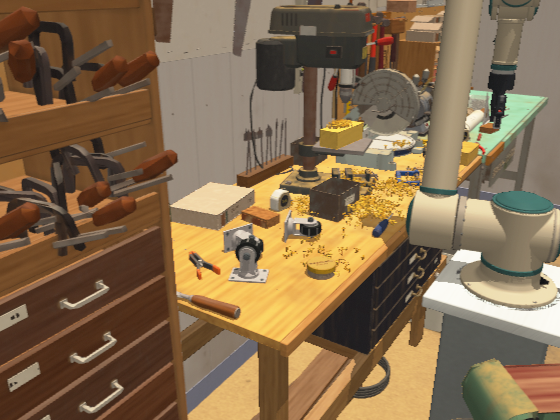

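View pics/top0.png

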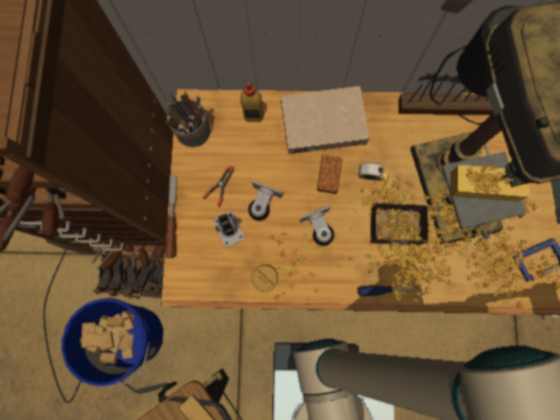

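```bash
cat > h.py <<'E'
import numpy as np, cv2
from rig import manip
from scipy.spatial.transform import Rotation as R
C={n:manip.get_calibration(n) for n in("scene","top")}
def proj(n,P):
    c=C[n]; return cv2.projectPoints(np.float64(P).reshape(-1,3),c['rvec'],c['tvec'],c['camera_matrix'],None)[0].reshape(-1,2)
def ray(n,uv):
    c=C[n]; Rm=cv2.Rodrigues(c['rvec'])[0]; d=np.linalg.inv(c['camera_matrix'])@np.array([uv[0],uv[1],1.])
    return -Rm.T@c['tvec'], Rm.T@d
def onz(n,uv,z):
    o,d=ray(n,uv); return o+d*(z-o[2])/d[2]
def tri(uvs,uvt):
    o1,d1=ray("scene",uvs);o2,d2=ray("top",uvt)
    A=np.stack([d1,-d2],1); s=np.linalg.lstsq(A,o2-o1,rcond=None)[0]
    a=o1+s[0]*d1;b=o2+s[1]*d2; return (a+b)/2,np.linalg.norm(a-b)
def rect(mask):
    m=mask.astype(np.uint8); c=max(cv2.findContours(m,0,2)[0],key=cv2.contourArea); return cv2.minAreaRect(c)
E
python3 - <<'E'
from h import *
for n in C: o,_=ray(n,(0,0)); print(n,o)
for n in("scene","top"):
  for k in ["caster_a","steel_box_floor","wax_tin","tape_measure","screwdriver","chisel","spring_clamp","sanding_block"]:
    try:
      for r in manip.masks_of(n,k): print(n,k,round(r['conf'],2),r['location'],r['pixels'].sum(),onz(n,r['location'],0.02).round(3))
    except Exception as e: print(k,e)
E
```

```text
scene [-0.15149478  1.22300989  0.64632276]
top [0.31400098 0.13350408 1.28433765]
scene caster_a 0.89 [300.8, 227.8] 638 [0.545 0.03  0.02 ]
scene caster_a 0.7 [247.6, 264.2] 1135 [0.545 0.285 0.02 ]
scene caster_a 0.62 [236.4, 236.9] 572 [0.661 0.175 0.02 ]
scene steel_box_floor 0.66 [330.5, 197.9] 1728 [ 0.583 -0.22   0.02 ]
scene steel_box_floor 0.56 [302.0, 227.9] 743 [0.542 0.029 0.02 ]
scene wax_tin 0.76 [322.3, 267.3] 595 [0.384 0.2   0.02 ]
scene tape_measure 0.97 [278.9, 197.9] 351 [ 0.722 -0.131  0.02 ]
scene tape_measure 0.5 [244.7, 266.6] 1064 [0.544 0.298 0.02 ]
scene screwdriver 0.52 [381.2, 228.1] 171 [ 0.355 -0.089  0.02 ]
scene screwdriver 0.27 [277.8, 200.7] 414 [ 0.712 -0.108  0.02 ]
scene chisel 0.74 [215.3, 305.2] 668 [0.495 0.47  0.02 ]
scene spring_clamp 0.66 [198.3, 263.4] 267 [0.649 0.346 0.02 ]
scene sanding_block 0.87 [261.0, 214.2] 595 [0.694 0.01  0.02 ]
top caster_a 0.81 [319.8, 225.4] 710 [0.544 0.039 0.02 ]
top caster_a 0.71 [227.0, 226.5] 687 [0.536 0.301 0.02 ]
top caster_a 0.69 [375.4, 292.2] 353 [ 0.361 -0.114  0.02 ]
top caster_a 0.62 [263.1, 201.0] 721 [0.612 0.201 0.02 ]
top caster_a 0.54 [323.6, 238.0] 192 [0.508 0.028 0.02 ]
top steel_box_floor 0.75 [399.3, 219.5] 1628 [ 0.565 -0.185  0.02 ]
top steel_box_floor 0.16 [263.8, 274.6] 530 [0.403 0.193 0.02 ]
top wax_tin 0.67 [265.4, 273.5] 539 [0.406 0.189 0.02 ]
top wax_tin 0.62 [229.0, 223.4] 196 [0.545 0.296 0.02 ]
top tape_measure 0.73 [370.3, 173.0] 389 [ 0.7   -0.106  0.02 ]
top screwdriver 0.58 [377.0, 290.4] 302 [ 0.366 -0.118  0.02 ]
top screwdriver 0.54 [399.7, 219.4] 1584 [ 0.565 -0.186  0.02 ]
top chisel 0.64 [172.0, 222.2] 489 [0.545 0.458 0.02 ]
top chisel 0.6 [228.2, 226.2] 678 [0.537 0.298 0.02 ]
top spring_clamp 0.88 [220.6, 182.1] 242 [0.666 0.326 0.02 ]
top sanding_block 0.93 [327.3, 171.8] 744 [0.702 0.018 0.02 ]
```

The top view shows caster a upright at about (228,226), b lying at (263,200), c at (320,225), and the box at (400,222). I'll zoom in for detail.

Run:
```python
import cv2
t=cv2.imread("pics/top0.png")[150:300,200:360]; s=cv2.imread("pics/scene0.png")[180:300,190:350]
cv2.imwrite("pics/t0z.png",cv2.resize(t,None,fx=3.9,fy=3.9,interpolation=cv2.INTER_CUBIC))
cv2.imwrite("pics/s0z.png",cv2.resize(s,None,fx=4.9,fy=4.9,interpolation=cv2.INTER_CUBIC))
```

```text
(no output)
```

View pics/t0z.png

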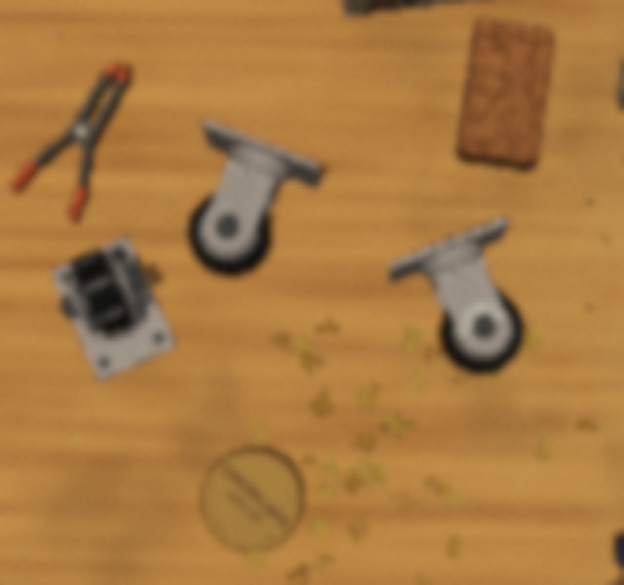

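View pics/s0z.png

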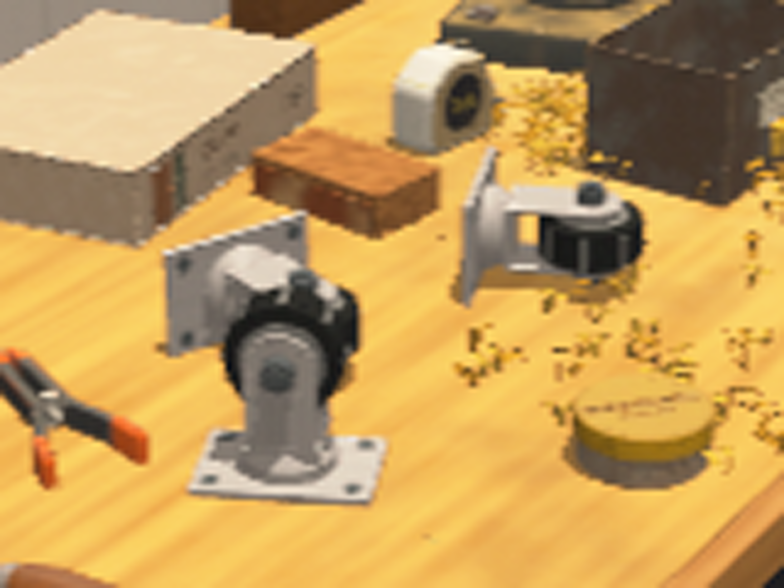

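```bash
cat >> h.py <<'E'
from scipy.optimize import least_squares
T=lambda x,y:(200+x/3.9,150+y/3.9); S=lambda x,y:(190+x/4.9,180+y/4.9)
E
python3 - <<'E'
from h import *
for nm,s,t,p1,p2 in [("b",S(302,283),T(228,226),T(205,128),T(322,178)),("c",S(592,193),T(484,326),T(391,272),T(507,224))]:
    p,e=tri(s,t); a=onz("top",p1,.062);b=onz("top",p2,.062)
    print(nm,"axle top",p.round(4),e.round(4),"plate",a.round(3),b.round(3),np.linalg.norm(a-b).round(3),"mid",((a+b)/2).round(3),"yaw plate",np.degrees(np.arctan2(*(b-a)[[1,0]])))
    print("  ontop z.062",onz("top",t,.062).round(4),onz("scene",s,.062).round(4))
# a: plate corners top: (52,272),(128,238),(175,345),(100,380)
for q in [(52,272),(128,238),(175,345),(100,380)]: print("a corner",onz("top",T(*q),.005).round(4))
for q in [(190,492),(375,503),(388,438),(212,430)]: print("a corner s",onz("scene",S(*q),.003).round(4))
print("a hub tri", tri(S(277,375),T(72,305)))
# box
r=manip.masks_of("top","steel_box_floor")[0]; 
print(rect(r['pixels']))
for q in cv2.boxPoints(rect(r['pixels'])): print(onz("top",q,.085).round(4))
for k in["wax_tin","sanding_block","tape_measure","screwdriver","spring_clamp"]:
    r=manip.masks_of("top",k)[0]; print(k,[onz("top",q,.02).round(3)[:2] for q in cv2.boxPoints(rect(r['pixels']))])
print(manip.get_state()['clock'])
E
```

```text
b axle top [0.584  0.2118 0.0521] 0.0002 plate [0.653 0.23  0.062] [0.618 0.146 0.062] 0.091 mid [0.636 0.188 0.062] yaw plate -112.70420786293134
  ontop z.062 [0.582  0.2113 0.062 ] [0.5716 0.2287 0.062 ]
c axle top [0.5149 0.0295 0.0526] 0.0011 plate [0.551 0.096 0.062] [0.587 0.014 0.062] 0.089 mid [0.569 0.055 0.062] yaw plate -66.13272882548296
  ontop z.062 [0.5138 0.0305 0.062 ] [0.5038 0.0482 0.062 ]
a corner [0.5574 0.3435 0.005 ]
a corner [0.584  0.2885 0.005 ]
a corner [0.5049 0.2509 0.005 ]
a corner [0.4781 0.3046 0.005 ]
a corner s [0.554  0.3487 0.003 ]
a corner s [0.473  0.3092 0.003 ]
a corner s [0.5034 0.2524 0.003 ]
a corner s [0.5828 0.2933 0.003 ]
a hub tri (array([0.52280347, 0.31865437, 0.06217275]), np.float64(0.0010367028925987898))
((399.2651062011719, 223.40281677246094), (58.770565032958984, 41.09161376953125), 2.4895529747009277)
[ 0.488  -0.0867  0.085 ]
[ 0.6    -0.0936  0.085 ]
[ 0.5958 -0.2514  0.085 ]
[ 0.4841 -0.2417  0.085 ]
wax_tin [array([0.418, 0.237]), array([0.441, 0.172]), array([0.373, 0.147]), array([0.351, 0.212])]
sanding_block [array([0.647, 0.052]), array([0.756, 0.035]), array([ 0.747, -0.026]), array([ 0.638, -0.008])]
tape_measure [array([ 0.73 , -0.074]), array([ 0.731, -0.155]), array([ 0.68 , -0.154]), array([ 0.679, -0.073])]
screwdriver [array([ 0.379, -0.064]), array([ 0.381, -0.157]), array([ 0.354, -0.156]), array([ 0.352, -0.063])]
spring_clamp [array([0.622, 0.374]), array([0.725, 0.322]), array([0.699, 0.275]), array([0.596, 0.327])]
1.2
```

```bash
cat >> h.py <<'E'
def draw(img,n,pos,Rm,sc,off):
    # pos hub, Rm columns caster axes
    def L(P,col):
        p=proj(n,np.array(P)@Rm.T+pos); p=((p-off)*sc+sc/2).astype(int)
        cv2.polylines(img,[p.reshape(-1,1,2)],False,col,1)
    for z in(-.066,-.061): L([(x*.045,y*.031,z) for x,y in[(1,1),(1,-1),(-1,-1),(-1,1),(1,1)]],(0,0,255))
    th=np.linspace(0,6.283,40)
    for y in(-.012,.012): L(np.c_[.03*np.cos(th),0*th+y,.03*np.sin(th)],(255,255,0))
    L([(0,-.031,0),(0,.031,0)],(0,255,0))
def lying(x,y,zdir,z=.031,up=1):
    zx=np.array([np.cos(zdir),np.sin(zdir),0]); yy=np.array([0,0,1.*up]); return np.array([x,y,z]),np.c_[np.cross(yy,zx),yy,zx]
def upright(x,y,yaw):
    return np.array([x,y,.066]),R.from_euler('z',yaw).as_matrix()
E
python3 - <<'E'
from h import *
r=np.radians
A=upright(.5295,.299,r(-154)); B=lying(.584,.2115,r(-112.7-90+360)); 
# zdir: from plate toward wheel
B=lying(.582,.213,np.arctan2(.213-.189,.582-.640)); Cc=lying(.513,.032,np.arctan2(.031-.055,.513-.569))
for n,sc,o,sz in(("top",3.9,(200,150),(160,150)),("scene",4.9,(190,180),(160,120))):
    im=cv2.imread(f"pics/{n}0.png")[o[1]:o[1]+sz[1],o[0]:o[0]+sz[0]]; im=cv2.resize(im,None,fx=sc,fy=sc,interpolation=cv2.INTER_CUBIC)
    for p in(A,B,Cc): draw(im,n,*p,sc,np.array(o))
    cv2.imwrite(f"pics/ov_{n}.png",im)
E
```

```text
(no output)
```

View pics/ov_top.png

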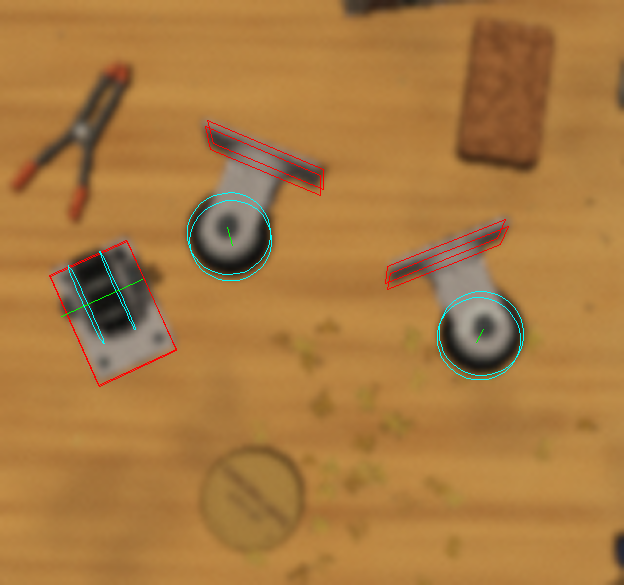

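View pics/ov_scene.png

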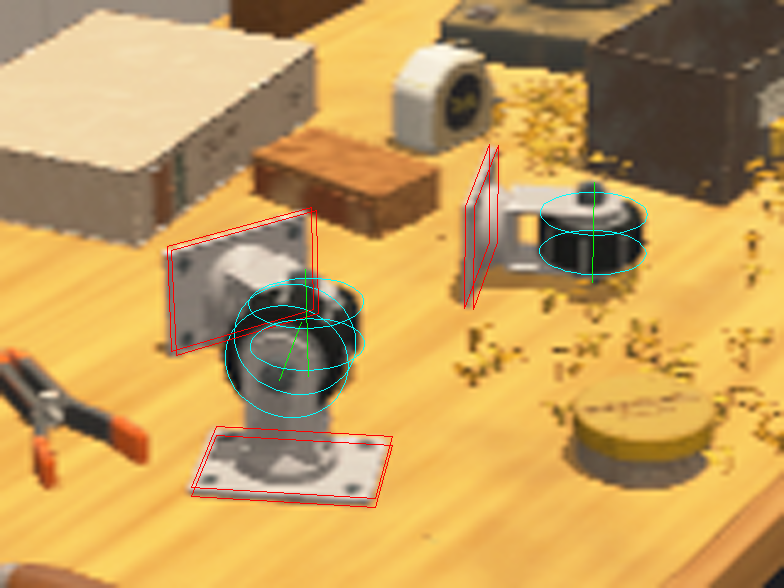

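```bash
cat >> h.py <<'E'
def st():
    s=manip.get_state(); q=s['ee_rot']; Rm=R.from_quat([q[1],q[2],q[3],q[0]]).as_matrix()
    return s,Rm
def go(*pts):
    """pts: (x,y,z,jawdeg) world -> tool deltas"""
    s,Rm=st(); yaw=np.degrees(np.arctan2(Rm[1,0],Rm[0,0]))
    print("t",round(s['clock'],2),"pos",s['position'].round(4),"yaw",round(yaw,2),"F",s['contact_force'].round(1),"w",round(s['width'],4),"q6",s['qpos'][5].round(2))
    for p in pts:
        d=Rm.T@(np.array(p[:3])-s['position'])*1000
        dy=(p[3]-yaw+90)%180-90
        print("  ",d.round(1),"turn",-np.radians(dy).round(3))
E
python3 -c "
from h import *
go((.30,-.2,.22,-66.8),(.514,.031,.17,-66.8))"
```

```text
t 1.2 pos [ 0.1878 -0.5435  0.2313] yaw -70.93 F [ 0.4 -0.3 -0. ] w 0.0857 q6 -0.12
   [-288.  -218.2   11.3] turn -0.072
   [-436.4 -496.    61.3] turn -0.072
```

Request:
{"method": "drive_tool", "body": {"steps": [[-40, -30, 3, -0.02, 1], [-80, -60, 5, -0.04, 1], [-120, -90, 7, -0.07, 1], [-160, -120, 9, -0.07, 1], [-200, -150, 10, -0.07, 1]], "squeeze": 20}}

```text
clock: 1.7
position: [0.2644, -0.3037, 0.2212]
ee_rot: [-0.0, 0.834, -0.552, 0.0]
contact_force: [1.7, 0.0, 0.7]
width: 0.0855
```

```bash
python3 -c "
from h import *
go((.30,-.2,.22,-66.8),(.514,.031,.17,-66.8))"
```

```text
t 1.7 pos [ 0.2644 -0.3037  0.2212] yaw -66.98 F [1.7 0.  0.7] w 0.0855 q6 0.14
   [-81.6 -73.3   1.2] turn -0.003
   [-210.5 -360.6   51.3] turn -0.003
```

Request:
{"method": "drive_tool", "body": {"steps": [[-25, -42, 5, 0, 1], [-50, -84, 10, 0, 1], [-75, -126, 15, 0, 1], [-100, -170, 20, 0, 1], [-125, -214, 26, 0, 1]]}}

```text
clock: 2.2
position: [0.4125, -0.1048, 0.1959]
ee_rot: [-0.0, 0.834, -0.552, 0.001]
contact_force: [0.9, -0.4, 0.5]
width: 0.0855
```

```bash
python3 -c "
from h import *
go((.514,.031,.12,-66.8),(.514,.031,.009,-66.8))"
```

```text
t 2.2 pos [ 0.4125 -0.1048  0.1959] yaw -66.98 F [ 0.9 -0.4  0.5] w 0.0855 q6 0.76
   [ -85.4 -146.4   76. ] turn -0.003
   [ -85.6 -146.2  187. ] turn -0.003
```

Request:
{"method": "drive_tool", "body": {"steps": [[-24, -42, 15, 0, 1], [-48, -84, 35, 0, 1], [-72, -122, 60, 0, 1], [-85, -146, 75, 0, 1], [-85, -146, 85, 0, 1]]}}

```text
clock: 2.7
position: [0.5158, 0.0336, 0.1095]
ee_rot: [-0.001, 0.835, -0.55, 0.001]
contact_force: [0.0, -0.5, -0.5]
width: 0.0853
```

```bash
python3 -c "
from h import *
go((.514,.031,.009,-66.8))
for n in C: cv2.imwrite(f'pics/{n}1.png',manip.get_image(n))
a=cv2.imread('pics/scene1.png')[150:300,190:390];b=cv2.imread('pics/top1.png')[150:300,220:420]
cv2.imwrite('pics/m1.png',np.vstack([cv2.resize(a,None,fx=2,fy=2),cv2.resize(b,None,fx=2,fy=2)]))
"
```

```text
t 2.7 pos [0.5158 0.0336 0.1095] yaw -66.75 F [ 0.  -0.5 -0.5] w 0.0853 q6 1.09
   [  1.5   2.9 100.4] turn 0.001
```

View pics/m1.png

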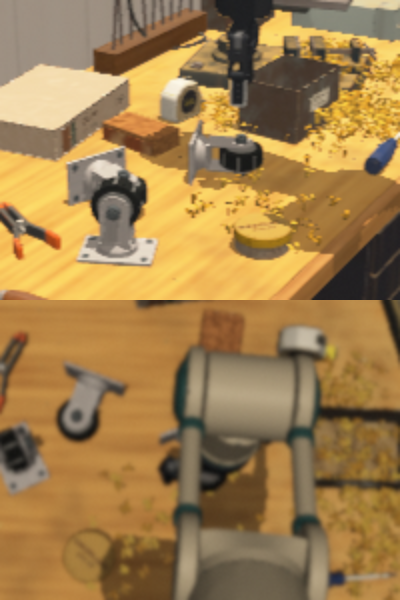

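Request:
{"method": "drive_tool", "body": {"steps": [[1, 2, 35, 0, 1], [1, 2, 65, 0, 1], [1, 2, 85, 0, 1], [1, 2, 96, 0, 1], [1, 2, 101, 0, 1]]}}

```text
clock: 3.3
position: [0.5104, 0.0281, 0.0082]
ee_rot: [0.001, 0.834, -0.552, -0.001]
contact_force: [0.3, -0.4, -0.2]
width: 0.0858
```

```bash
python3 -c "
from h import *
go((.514,.031,.008,-66.8))
cv2.imwrite('pics/s2.png',cv2.resize(manip.get_image('scene')[180:280,240:360],None,fx=5,fy=5,interpolation=2))
"
```

```text
t 3.3 pos [0.5104 0.0281 0.0082] yaw -66.95 F [ 0.3 -0.4 -0.2] w 0.0858 q6 1.09
   [-1.2 -4.5  0.2] turn -0.003
```

View pics/s2.png

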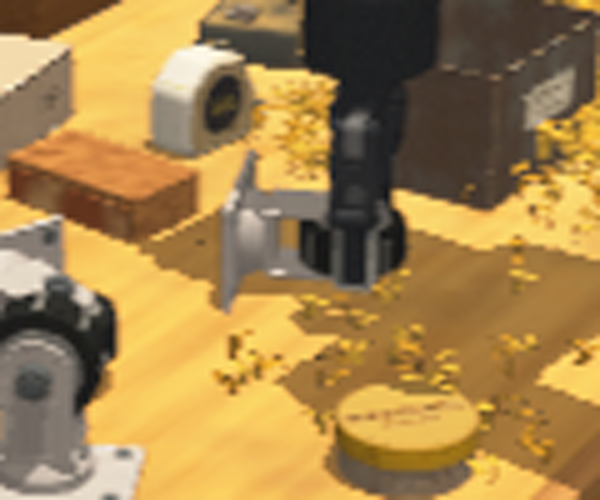

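Request:
{"method": "drive_tool", "body": {"steps": [[-1, -4, 0, 0, 1], [-1, -4, 0, 0, -1], [-1, -4, 0, 0, -1], [-1, -4, 0, 0, -1], [-1, -4, 0, 0, -1]], "squeeze": 20}}

```text
clock: 3.85
position: [0.5147, 0.0309, 0.0091]
ee_rot: [0.001, 0.834, -0.551, 0.0]
contact_force: [-0.8, 0.1, 5.8]
width: 0.0595
```

```bash
python3 -c "
from h import *
go((.514,.031,.008,-66.8))
cv2.imwrite('pics/s3.png',cv2.resize(manip.get_image('scene')[180:280,240:360],None,fx=5,fy=5,interpolation=2))
"
```

```text
t 3.85 pos [0.5147 0.0309 0.0091] yaw -66.93 F [-0.8  0.1  5.8] w 0.0595 q6 1.1
   [-0.4  0.6  1.1] turn -0.002
```

View pics/s3.png

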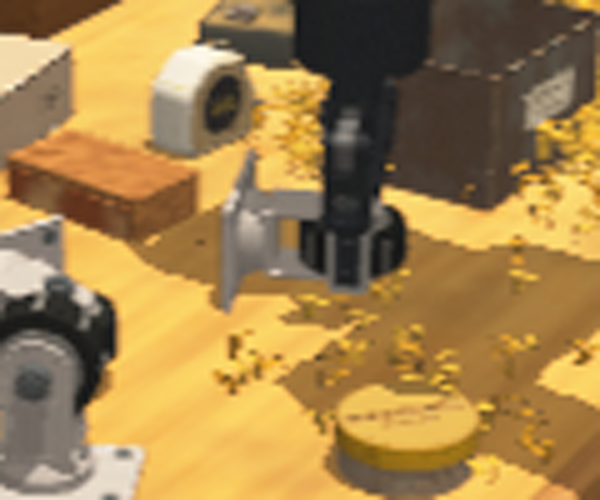

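Request:
{"method": "drive_tool", "body": {"steps": [[0, 0, -10, 0, -1], [0, 0, -20, 0, -1], [0, 0, -30, 0, -1], [0, 0, -40, 0, -1], [0, 0, -48, 0, -1]]}}

```text
clock: 4.4
position: [0.5148, 0.0309, 0.0581]
ee_rot: [0.001, 0.834, -0.551, 0.0]
contact_force: [0.2, -0.7, -5.8]
width: 0.0593
```

```bash
python3 -c "
from h import *
go((.514,.031,.058,-66.8))
cv2.imwrite('pics/s4.png',cv2.resize(manip.get_image('scene')[180:280,240:360],None,fx=5,fy=5,interpolation=2))
"
```

```text
t 4.4 pos [0.5148 0.0309 0.0581] yaw -66.93 F [ 0.2 -0.7 -5.8] w 0.0593 q6 1.1
   [-0.4  0.6  0.1] turn -0.002
```

View pics/s4.png

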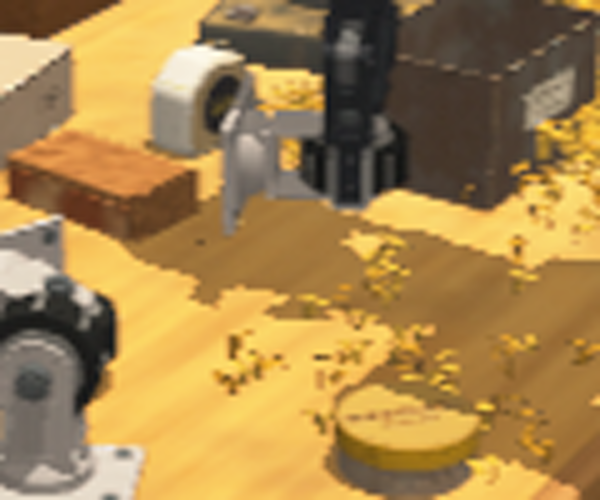

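Request:
{"method": "drive_tool", "body": {"steps": [[0, 0, 0, 0, 0.3], [0, 0, 0, 0, 0.36]]}}

```text
clock: 4.65
position: [0.5156, 0.0309, 0.0593]
ee_rot: [0.0, 0.834, -0.551, 0.002]
contact_force: [-0.5, 1.3, -4.9]
width: 0.0595
```

```bash
python3 -c "
from h import *
go((.514,.031,.058,-66.8))
cv2.imwrite('pics/s5.png',cv2.resize(manip.get_image('scene')[180:280,240:360],None,fx=5,fy=5,interpolation=2))
"
```

```text
t 4.65 pos [0.5156 0.0309 0.0593] yaw -66.92 F [-0.5  1.3 -4.9] w 0.0595 q6 1.1
   [-0.8  1.5  1.3] turn -0.002
```

View pics/s5.png

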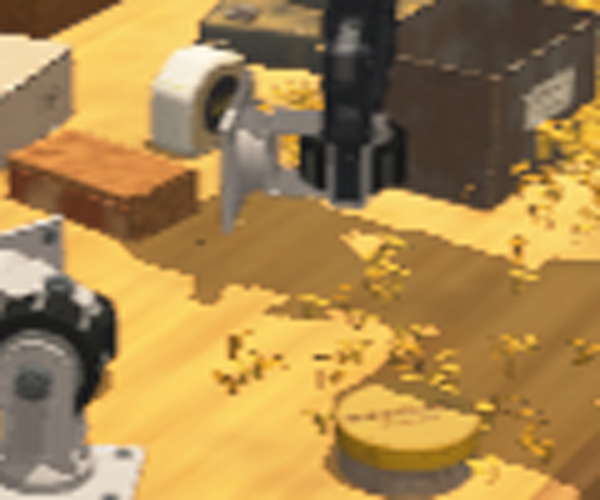

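Request:
{"method": "drive_tool", "body": {"steps": [[0, 0, 0, 0, 0.38], [0, 0, 0, 0, 0.39]]}}

```text
clock: 4.9
position: [0.515, 0.0309, 0.0586]
ee_rot: [0.0, 0.834, -0.551, 0.001]
contact_force: [0.1, 0.8, -5.6]
width: 0.0596
```

```bash
python3 -c "
from h import *
go((.514,.031,.058,-66.8))
cv2.imwrite('pics/s6.png',cv2.resize(manip.get_image('scene')[180:280,240:360],None,fx=3,fy=3,interpolation=2))
"
```

```text
t 4.9 pos [0.515  0.0309 0.0586] yaw -66.93 F [ 0.1  0.8 -5.6] w 0.0596 q6 1.1
   [-0.5  0.9  0.6] turn -0.002
```

View pics/s6.png

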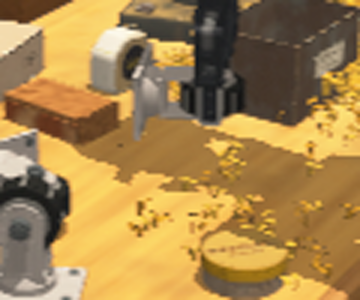

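Request:
{"method": "drive_tool", "body": {"steps": [[0, 0, 0, 0, 0.4], [0, 0, 0, 0, 0.4]]}}

```text
clock: 5.15
position: [0.5161, 0.0312, 0.0592]
ee_rot: [-0.0, 0.834, -0.552, 0.001]
contact_force: [-0.1, 1.5, 0.6]
width: 0.0599
```

```bash
python3 -c "
from h import *
go((.514,.031,.058,-66.8))
cv2.imwrite('pics/s7.png',cv2.resize(manip.get_image('scene')[180:280,240:360],None,fx=3,fy=3,interpolation=2))
"
```

```text
t 5.15 pos [0.5161 0.0312 0.0592] yaw -66.96 F [-0.1  1.5  0.6] w 0.0599 q6 1.1
   [-0.6  2.   1.2] turn -0.003
```

View pics/s7.png

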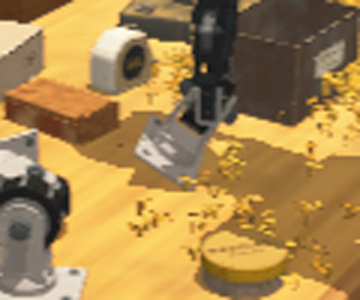

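Request:
{"method": "drive_tool", "body": {"steps": [[0, 0, 0, 0, -1]]}}

```text
clock: 5.3
position: [0.5161, 0.0312, 0.0595]
ee_rot: [-0.0, 0.834, -0.552, 0.002]
contact_force: [-0.4, 0.8, -3.7]
width: 0.0594
```

```bash
python3 -c "
from h import *
go((.514,.031,.058,-66.8))
cv2.imwrite('pics/s8.png',cv2.resize(manip.get_image('scene')[180:280,240:360],None,fx=5,fy=5,interpolation=2))
"
```

```text
t 5.3 pos [0.5161 0.0312 0.0595] yaw -66.95 F [-0.4  0.8 -3.7] w 0.0594 q6 1.1
   [-0.6  2.   1.5] turn -0.003
```

View pics/s8.png

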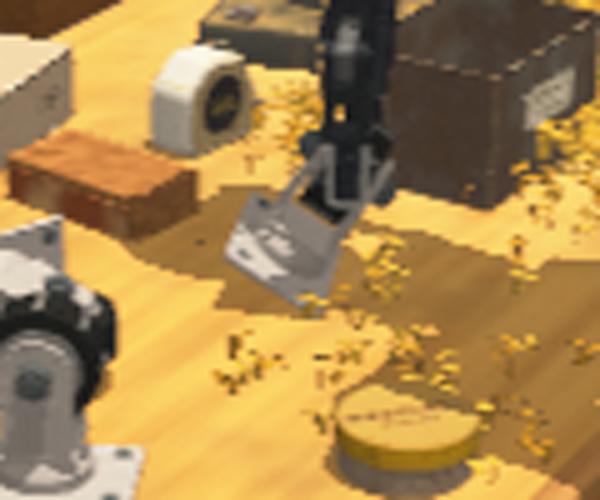

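Request:
{"method": "drive_tool", "body": {"steps": [[0, 0, 0, 0, 0.4], [0, 0, 0, 0, -1]]}}

```text
clock: 5.55
position: [0.5159, 0.0312, 0.0595]
ee_rot: [-0.0, 0.834, -0.552, 0.002]
contact_force: [-0.5, -0.2, -2.4]
width: 0.0591
```

```bash
python3 -c "
from h import *
go((.514,.031,.058,-66.8))
cv2.imwrite('pics/s9.png',cv2.resize(manip.get_image('scene')[180:280,240:360],None,fx=5,fy=5,interpolation=2))
"
```

```text
t 5.55 pos [0.5159 0.0312 0.0595] yaw -66.94 F [-0.5 -0.2 -2.4] w 0.0591 q6 1.1
   [-0.6  1.8  1.5] turn -0.003
```

View pics/s9.png

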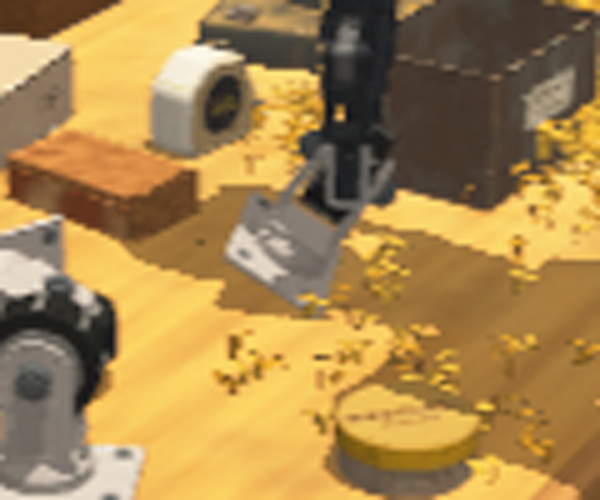

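Run:
```python
from h import *
im=manip.get_image('scene')
z=cv2.resize(im[205:250,275:330],None,fx=12,fy=12,interpolation=cv2.INTER_CUBIC); cv2.imwrite('pics/s10.png',z)
cl=np.array([(225,250),(325,312),(352,232),(262,187)])/5+np.array([240,180])
hub0=np.array([.516,.031,.083])
from itertools import permutations
best=[]
cor=np.array([(1,1),(1,-1),(-1,-1),(-1,1)])*[.045,.031]
cor=np.c_[cor,[-.0635]*4]
def res(p,idx):
    Rm=R.from_rotvec(p[:3]).as_matrix(); return np.r_[((proj("scene",cor[idx]@Rm.T+p[3:])-cl)).ravel(),(p[3:]-hub0)*300]
for k in range(4):
  for rev in(1,-1):
    idx=[(k+rev*i)%4 for i in range(4)]
    for s in range(6):
        r=least_squares(res,np.r_[R.random(random_state=s).as_rotvec(),hub0],args=(idx,)); best.append((r.cost,*r.x))
best.sort(key=lambda b:b[0])
seen=[]
for b in best:
    Rm=R.from_rotvec(b[1:4]).as_matrix()
    if any(np.abs(Rm-q).max()<.1 for q in seen): continue
    seen.append(Rm)
    if len(seen)<6: print(round(b[0],2),"x",Rm[:,0].round(2),"y",Rm[:,1].round(2),"z",Rm[:,2].round(2),"hub",np.round(b[4:],3),"corner z",(cor@Rm.T+b[4:])[:,2].round(3))
```

```text
2.96 x [-0.34  0.94 -0.03] y [-0.83 -0.32 -0.46] z [-0.44 -0.14  0.89] hub [0.517 0.034 0.079] corner z [0.007 0.035 0.038 0.009]
2.96 x [ 0.34 -0.94  0.03] y [0.83 0.32 0.46] z [-0.44 -0.14  0.89] hub [0.517 0.034 0.079] corner z [0.038 0.009 0.007 0.035]
6.18 x [-0.48  0.46  0.75] y [-0.88 -0.23 -0.42] z [-0.02 -0.86  0.52] hub [0.518 0.034 0.078] corner z [ 0.066  0.092  0.025 -0.001]
6.18 x [ 0.48 -0.46 -0.75] y [0.88 0.23 0.42] z [-0.02 -0.86  0.52] hub [0.518 0.034 0.078] corner z [ 0.025 -0.001  0.066  0.092]
60.14 x [0.71 0.46 0.53] y [-0.37  0.89 -0.27] z [-0.6  -0.01  0.8 ] hub [0.513 0.034 0.07 ] corner z [ 0.034  0.051  0.003 -0.013]
```

View pics/s10.png

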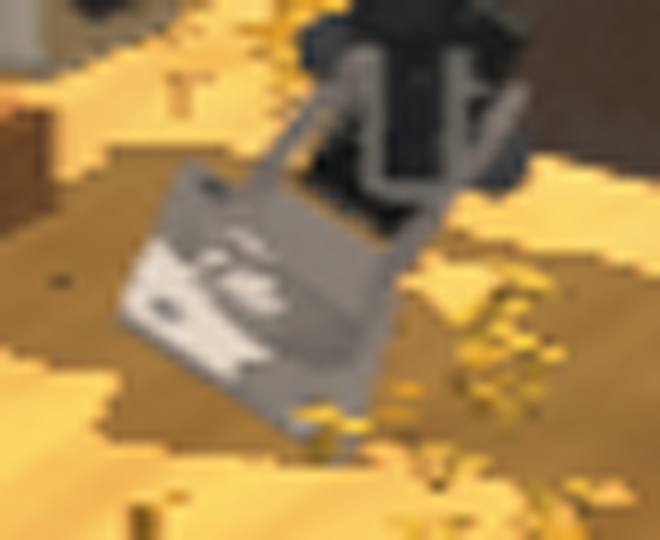

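Request:
{"method": "drive_tool", "body": {"steps": [[0, 0, 4, 0, -1], [0, 0, 7, 0, -1]]}}

```text
clock: 5.85
position: [0.5181, 0.0317, 0.0572]
ee_rot: [-0.002, 0.834, -0.552, 0.004]
contact_force: [-8.4, 3.7, 42.9]
width: 0.059
```

Request:
{"method": "drive_tool", "body": {"steps": [[0, 0, -3, 0, -1], [0, 0, -3, 0, 0.4], [0, 0, -3, 0, 0.45], [0, 0, -3, 0, 0.6]]}}

```text
clock: 6.25
position: [0.518, 0.0316, 0.0599]
ee_rot: [-0.002, 0.834, -0.552, 0.003]
contact_force: [0.4, -0.1, -0.4]
width: 0.0683
```

```bash
python3 -c "
from h import *
go((.514,.031,.058,-66.8))
cv2.imwrite('pics/s11.png',cv2.resize(manip.get_image('scene')[180:280,240:360],None,fx=5,fy=5,interpolation=2))
"
```

```text
t 6.25 pos [0.518  0.0316 0.0599] yaw -67.01 F [ 0.4 -0.1 -0.4] w 0.0683 q6 1.1
   [-1.   4.   1.9] turn -0.004
```

View pics/s11.png

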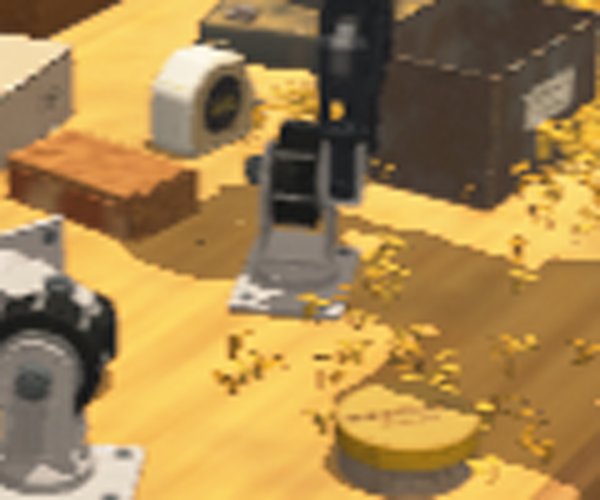

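Request:
{"method": "drive_tool", "body": {"steps": [[0, 0, -10, 0, 1], [0, 0, -50, 0, 1], [0, 0, -90, 0, 1], [0, 0, -110, 0, 1]]}}

```text
clock: 6.7
position: [0.5189, 0.0315, 0.1737]
ee_rot: [-0.003, 0.834, -0.552, 0.006]
contact_force: [0.8, -0.4, -0.7]
width: 0.0854
```

```bash
python3 -c "
from h import *
go((.583,.213,.16,67.5))"
```

```text
t 6.7 pos [0.5189 0.0315 0.1737] yaw -67.01 F [ 0.8 -0.4 -0.7] w 0.0854 q6 1.1
   [-142.2 -129.7   14.4] turn 0.794
```

Request:
{"method": "drive_tool", "body": {"steps": [[-32, -30, 0, 0.14, 1], [-64, -60, 0, 0.28, 1], [-96, -90, 0, 0.42, 1], [-128, -118, 0, 0.56, 1], [-142, -130, 0, 0.7, 1]]}}

```text
clock: 7.2
position: [0.5842, 0.2166, 0.1749]
ee_rot: [0.006, -0.593, 0.805, -0.004]
contact_force: [-0.4, -1.0, 0.3]
width: 0.0858
```

```bash
python3 -c "
from h import *
go((.583,.213,.11,67.5),(.583,.213,.009,67.5))"
```

```text
t 7.2 pos [0.5842 0.2166 0.1749] yaw -107.31 F [-0.4 -1.   0.3] w 0.0858 q6 2.12
   [ 4.1  1.  64.9] turn 0.091
   [  4.7   2.4 165.9] turn 0.091
```

Request:
{"method": "drive_tool", "body": {"steps": [[4, 1, 30, 0.09, 1], [4, 1, 65, 0.09, 1], [4, 2, 100, 0.09, 1], [4, 2, 125, 0.09, 1], [4, 2, 140, 0.09, 1]]}}

```text
clock: 7.7
position: [0.5819, 0.2132, 0.0328]
ee_rot: [0.005, -0.556, 0.831, -0.003]
contact_force: [0.2, 0.0, 0.1]
width: 0.0847
```

```bash
python3 -c "
from h import *
go((.583,.213,.009,67.5))
cv2.imwrite('pics/s12.png',cv2.resize(manip.get_image('scene')[180:280,210:330],None,fx=5,fy=5,interpolation=2))
"
```

```text
t 7.7 pos [0.5819 0.2132 0.0328] yaw -112.46 F [0.2 0.  0.1] w 0.0847 q6 2.21
   [-0.1 -0.8 23.8] turn 0.001
```

View pics/s12.png

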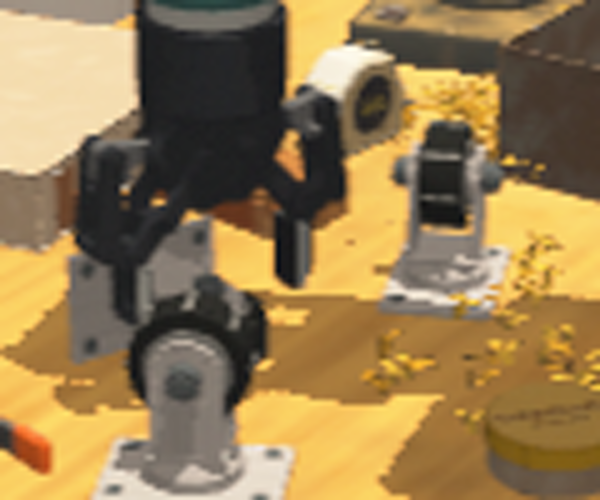

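Request:
{"method": "drive_tool", "body": {"steps": [[0, -1, 14, 0, 1], [0, -1, 24, 0, 1], [0, -1, 25, 0, -1], [0, -1, 25, 0, -1], [0, -1, 25, 0, -1]], "squeeze": 20}}

```text
clock: 8.25
position: [0.5829, 0.2129, 0.007]
ee_rot: [0.005, -0.556, 0.831, -0.003]
contact_force: [0.5, 2.0, -0.7]
width: 0.0594
```

Request:
{"method": "drive_tool", "body": {"steps": [[0, 0, -3, 0, -1], [0, 0, -15, 0, -1], [0, 0, -30, 0, -1], [0, 0, -45, 0, -1], [0, 0, -53, 0, -1]]}}

```text
clock: 8.75
position: [0.5826, 0.2129, 0.0618]
ee_rot: [0.005, -0.556, 0.831, -0.003]
contact_force: [0.3, -0.1, -6.7]
width: 0.0595
```

```bash
python3 -c "
from h import *
go((.593,.18,.065,67.5))
cv2.imwrite('pics/s13.png',cv2.resize(manip.get_image('scene')[180:280,210:330],None,fx=5,fy=5,interpolation=2))
"
```

```text
t 8.75 pos [0.5826 0.2129 0.0618] yaw -112.47 F [ 0.3 -0.1 -6.7] w 0.0595 q6 2.2
   [ 26.4 -22.2  -3.1] turn 0.001
```

View pics/s13.png

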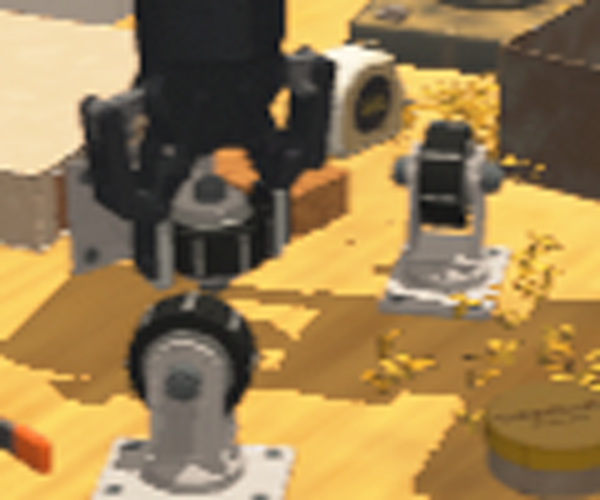

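Request:
{"method": "drive_tool", "body": {"steps": [[10, -5, -4, 0, -1], [20, -10, -6, 0, -1], [20, -10, -6, 0, 0.39], [20, -10, -6, 0, 0.4], [20, -10, -6, 0, 0.4]]}}

```text
clock: 9.3
position: [0.5845, 0.1906, 0.0681]
ee_rot: [0.006, -0.556, 0.831, -0.003]
contact_force: [0.2, 0.7, -5.9]
width: 0.0593
```

```bash
python3 -c "
from h import *
go((.585,.19,.065,67.5))
cv2.imwrite('pics/s14.png',cv2.resize(manip.get_image('scene')[180:280,210:330],None,fx=5,fy=5,interpolation=2))
"
```

```text
t 9.3 pos [0.5845 0.1906 0.0681] yaw -112.5 F [ 0.2  0.7 -5.9] w 0.0593 q6 2.17
   [ 0.4 -0.7  3.1] turn 0.0
```

View pics/s14.png

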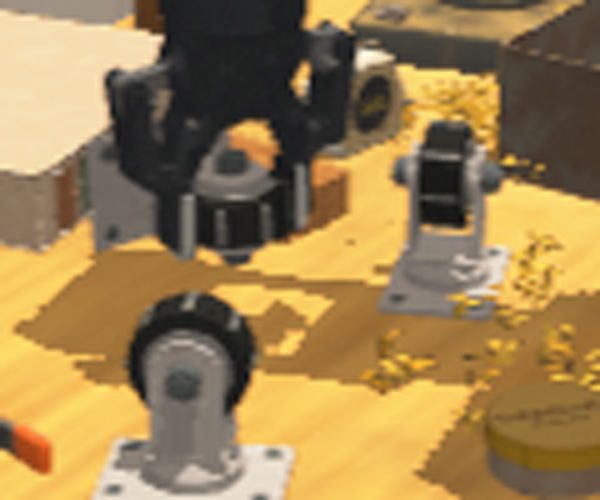

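Request:
{"method": "drive_tool", "body": {"steps": [[0, 0, 0, 0, 0.4], [0, 0, 0, 0, 0.405]]}}

```text
clock: 9.55
position: [0.5845, 0.1906, 0.0685]
ee_rot: [0.005, -0.556, 0.831, -0.003]
contact_force: [3.0, 3.9, -0.6]
width: 0.0597
```

Request:
{"method": "drive_tool", "body": {"steps": [[0, 0, 0, 0, 0.41]]}}

```text
clock: 9.65
position: [0.5855, 0.1911, 0.0696]
ee_rot: [0.007, -0.556, 0.831, -0.004]
contact_force: [-0.8, -0.1, -0.9]
width: 0.0603
```

```bash
python3 -c "
from h import *
go((.585,.19,.065,67.5))
cv2.imwrite('pics/s15.png',cv2.resize(manip.get_image('scene')[180:280,210:330],None,fx=5,fy=5,interpolation=2))
"
```

```text
t 9.65 pos [0.5855 0.1911 0.0696] yaw -112.45 F [-0.8 -0.1 -0.9] w 0.0603 q6 2.17
   [1.3 0.1 4.6] turn 0.001
```

View pics/s15.png

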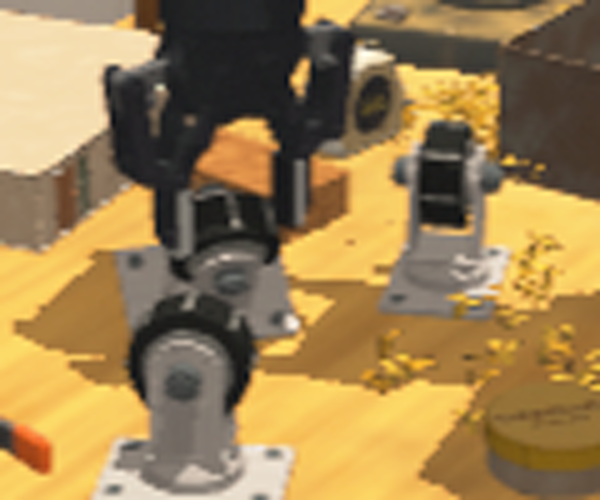

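Request:
{"method": "drive_tool", "body": {"steps": [[0, 0, 0, 0, 0.41], [0, 0, 0, 0, 0.45], [0, 0, 0, 0, 0.5]]}}

```text
clock: 10.0
position: [0.5858, 0.1911, 0.0698]
ee_rot: [0.007, -0.556, 0.831, -0.004]
contact_force: [0.0, -0.5, -0.3]
width: 0.0642
```

```bash
python3 -c "
from h import *
go((.585,.19,.065,67.5))
cv2.imwrite('pics/s16.png',cv2.resize(manip.get_image('scene')[180:280,210:330],None,fx=5,fy=5,interpolation=2))
"
```

```text
t 10.0 pos [0.5858 0.1911 0.0698] yaw -112.43 F [ 0.  -0.5 -0.3] w 0.0642 q6 2.17
   [1.4 0.4 4.8] turn 0.001
```

View pics/s16.png

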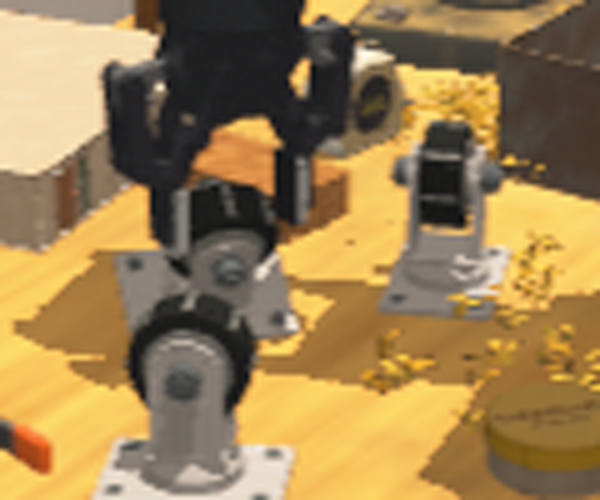

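Request:
{"method": "drive_tool", "body": {"steps": [[0, 0, 0, 0, 1], [0, 0, -30, 0, 1], [0, 0, -75, 0, 1], [20, 40, -115, 0, 1], [50, 80, -120, 0, 1]]}}

```text
clock: 10.55
position: [0.5026, 0.1783, 0.1906]
ee_rot: [0.012, -0.556, 0.831, -0.006]
contact_force: [0.2, 0.4, 0.7]
width: 0.0852
```

Request:
{"method": "drive_tool", "body": {"steps": [[15, 40, 0, -0.14, -1], [30, 80, 0, -0.28, -1], [45, 120, 0, -0.42, -1], [60, 150, 0, -0.5, -1]]}}

```text
clock: 10.95
position: [0.3383, 0.18, 0.1864]
ee_rot: [-0.01, 0.746, -0.666, 0.008]
contact_force: [-0.1, 0.3, -0.5]
width: 0.0284
```

```bash
python3 -c "
from h import *
go((.585,.19,.065,67.5))
for n in C: cv2.imwrite(f'pics/{n}3.png',manip.get_image(n))
a=cv2.imread('pics/scene3.png')[180:300,200:360];b=cv2.imread('pics/top3.png')[150:300,200:360]
cv2.imwrite('pics/m3a.png',cv2.resize(a,None,fx=4.9,fy=4.9,interpolation=2));cv2.imwrite('pics/m3b.png',cv2.resize(b,None,fx=3.9,fy=3.9,interpolation=2))
"
```

```text
t 10.95 pos [0.3383 0.18   0.1864] yaw -83.52 F [-0.1  0.3 -0.5] w 0.0284 q6 1.77
   [  18.1 -243.1  127.6] turn 0.506
```

View pics/m3a.png

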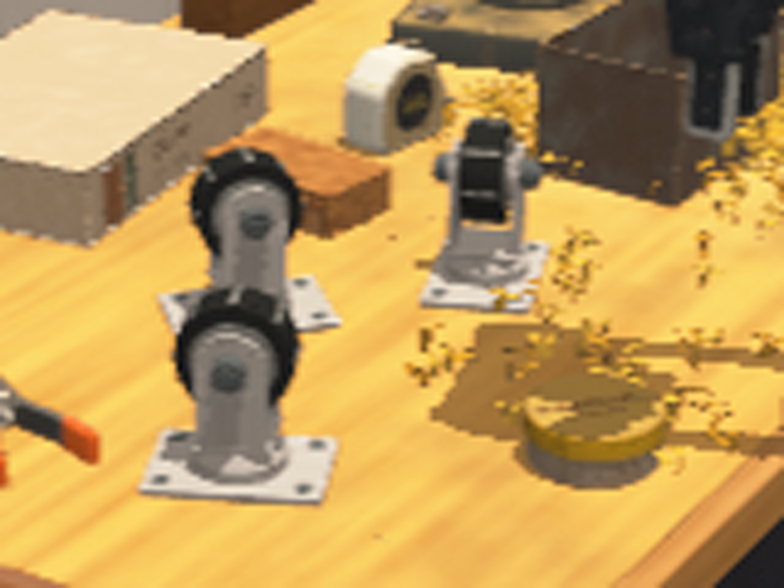

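View pics/m3b.png

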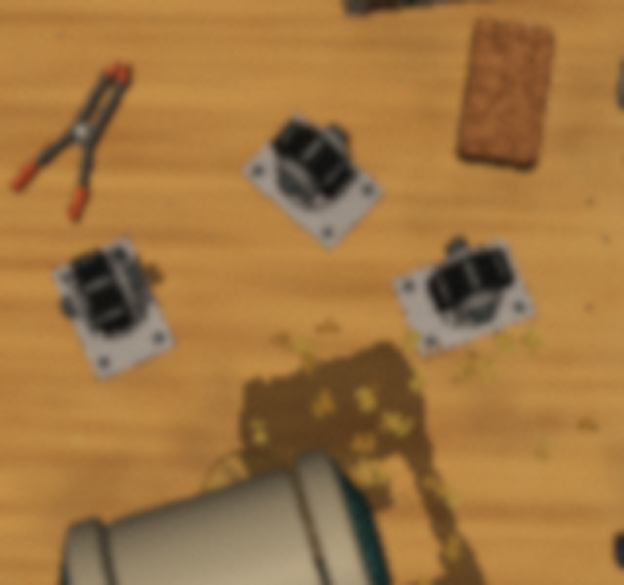

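Run:
```python
from h import *
def P(q): return onz("top",T(*q),.005)
def yaw(a,b): d=P(b)-P(a); return np.degrees(np.arctan2(d[1],d[0])),np.linalg.norm(d)
for nm,c,a,b in[("B",(313.5,179),(245,168),(330,246)),("C",(465.5,297.5),(430,355),(536,310)),("A",(113.5,308.5),(52,272),(100,380))]:
    print(nm,P(c).round(4),yaw(a,b))
PO={"A":(.5295,.299,-154)}
hub={}
for nm,c,a,b in[("B",(313.5,179),(245,168),(330,246)),("C",(465.5,297.5),(430,355),(536,310)),("A",(113.5,308.5),(52,272),(100,380))]:
    hub[nm]=upright(*P(c)[:2],np.radians(yaw(a,b)[0]))
for n,sc,o,sz in(("top",3.9,(200,150),(160,150)),("scene",4.9,(200,180),(160,120))):
    im=cv2.imread(f"pics/{n}3.png")[o[1]:o[1]+sz[1],o[0]:o[0]+sz[0]]; im=cv2.resize(im,None,fx=sc,fy=sc,interpolation=cv2.INTER_CUBIC)
    for p in hub.values(): draw(im,n,*p,sc,np.array(o))
    cv2.imwrite(f"pics/ov3_{n}.png",cv2.resize(im,None,fx=.75,fy=.75))
```

```text
B [0.6314 0.1524 0.005 ] (np.float64(-132.09047013463993), np.float64(0.08673190666922073))
C [0.544  0.0392 0.005 ] (np.float64(-65.80759447838811), np.float64(0.084608672875397))
A [0.531 0.297 0.005] (np.float64(-153.8423419748042), np.float64(0.08833740844196376))
```

View pics/ov3_top.png

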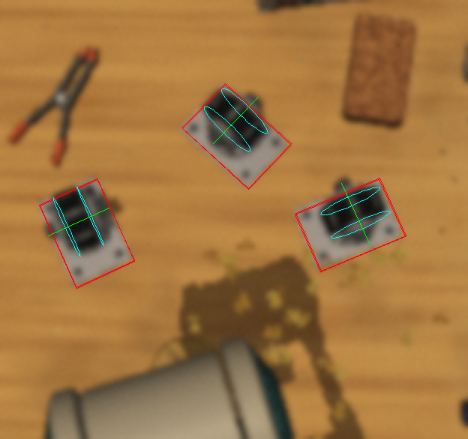

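View pics/ov3_scene.png

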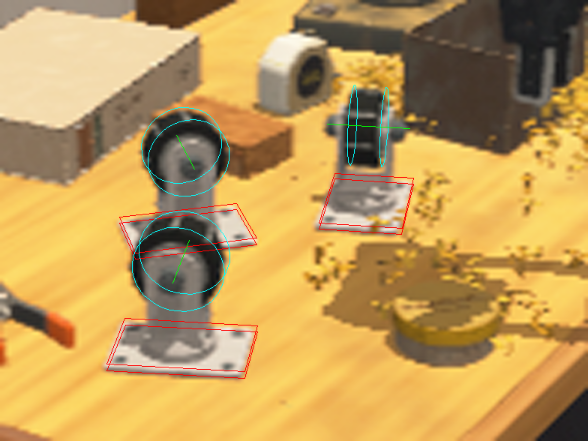

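```bash
python3 -c "
from h import *
go((.542,.047,.13,-65.8),(.542,.047,.101,-65.8))"
```

```text
t 11.05 pos [0.3357 0.1794 0.1861] yaw -83.64 F [ 1.  -0.3 -1. ] w 0.0124 q6 1.77
   [ 154.4 -189.1   60.2] turn -0.311
   [ 154.5 -188.5   89.2] turn -0.311
```

Request:
{"method": "drive_tool", "body": {"steps": [[30, -37, 10, -0.1, -1], [60, -74, 20, -0.2, -1], [90, -111, 30, -0.3, -1], [120, -148, 45, -0.31, -1], [152, -186, 60, -0.31, -1]]}}

```text
clock: 11.55
position: [0.54, 0.0486, 0.1303]
ee_rot: [-0.008, 0.839, -0.544, 0.009]
contact_force: [0.5, -0.3, -0.4]
width: -0.0001
```

```bash
python3 -c "
from h import *
go((.542,.047,.108,-65.8),(.542,.047,.099,-65.8))"
```

```text
t 11.55 pos [0.54   0.0486 0.1303] yaw -65.94 F [ 0.5 -0.3 -0.4] w -0.0001 q6 1.11
   [ 2.1 -0.6 22.3] turn -0.002
   [ 2.  -0.4 31.3] turn -0.002
```

Request:
{"method": "drive_tool", "body": {"steps": [[2, -1, 15, 0, -1], [2, -1, 27, 0, -1], [2, -1, 31, 0, -1], [2, -1, 32, 0, -1]]}}

```text
clock: 11.95
position: [0.5414, 0.0479, 0.0978]
ee_rot: [-0.007, 0.839, -0.544, 0.008]
contact_force: [-0.2, 0.2, 0.3]
width: 0.0002
```

```bash
python3 -c "
from h import *
go((.542,.047,.096,-65.8))
cv2.imwrite('pics/s20.png',cv2.resize(manip.get_image('scene')[180:260,250:340],None,fx=6,fy=6,interpolation=2))
"
```

```text
t 11.95 pos [0.5414 0.0479 0.0978] yaw -65.91 F [-0.2  0.2  0.3] w 0.0002 q6 1.1
   [ 1.  -0.1  1.8] turn -0.002
```

View pics/s20.png

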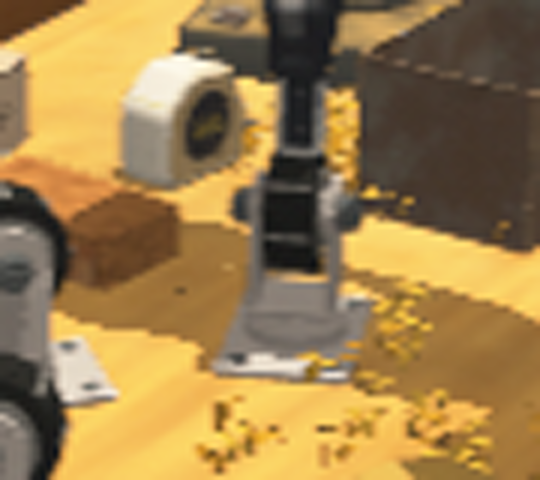

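Request:
{"method": "drive_tool", "body": {"steps": [[0, 0, 1, 0, -1], [0, 0, 2, 0, -1]]}}

```text
clock: 12.2
position: [0.5418, 0.0486, 0.0973]
ee_rot: [-0.008, 0.839, -0.543, 0.01]
contact_force: [0.2, -0.2, -0.0]
width: -0.0002
```

Request:
{"method": "drive_tool", "body": {"steps": [[0, 0, 2, 0, -1]]}}

```text
clock: 12.3
position: [0.542, 0.0489, 0.096]
ee_rot: [-0.009, 0.84, -0.543, 0.01]
contact_force: [-0.1, -1.1, 3.1]
width: -0.0004
```

Request:
{"method": "drive_tool", "body": {"steps": [[0, 0, 2, 0, -1]]}}

```text
clock: 12.4
position: [0.5422, 0.0488, 0.0956]
ee_rot: [-0.009, 0.84, -0.543, 0.011]
contact_force: [-5.4, -2.0, 15.5]
width: -0.0002
```

Request:
{"method": "drive_tool", "body": {"steps": [[10, 0, -0.7, 0, -1]]}}

```text
clock: 12.5
position: [0.5459, 0.0406, 0.0972]
ee_rot: [-0.009, 0.84, -0.542, 0.011]
contact_force: [0.4, 0.7, -0.2]
width: -0.0002
```

Request:
{"method": "drive_tool", "body": {"steps": [[14, 0, 0, 0, -1]]}}

```text
clock: 12.6
position: [0.5519, 0.0278, 0.0979]
ee_rot: [-0.009, 0.84, -0.542, 0.012]
contact_force: [1.6, 0.3, -0.3]
width: -0.0004
```

Request:
{"method": "drive_tool", "body": {"steps": [[25, 0, 0, 0, -1], [35, 0, -15, 0, -1]]}}

```text
clock: 12.8
position: [0.5659, -0.0062, 0.1118]
ee_rot: [-0.008, 0.84, -0.542, 0.011]
contact_force: [-0.9, 0.4, -0.6]
width: 0.0002
```

```bash
python3 -c "
from h import *
go((.542,.047,.096,-65.8))
a=[manip.get_image('scene')[180:260,250:340] for i in range(4)]
cv2.imwrite('pics/s21.png',np.vstack([np.hstack([cv2.resize(x,None,fx=4,fy=3.7,interpolation=2) for x in a[:2]]),np.hstack([cv2.resize(x,None,fx=4,fy=3.7,interpolation=2) for x in a[2:]])]))
"
```

```text
t 12.8 pos [ 0.5659 -0.0062  0.1118] yaw -65.66 F [-0.9  0.4 -0.6] w 0.0002 q6 1.0
   [-58.4   0.2  15.3] turn 0.002
```

View pics/s21.png

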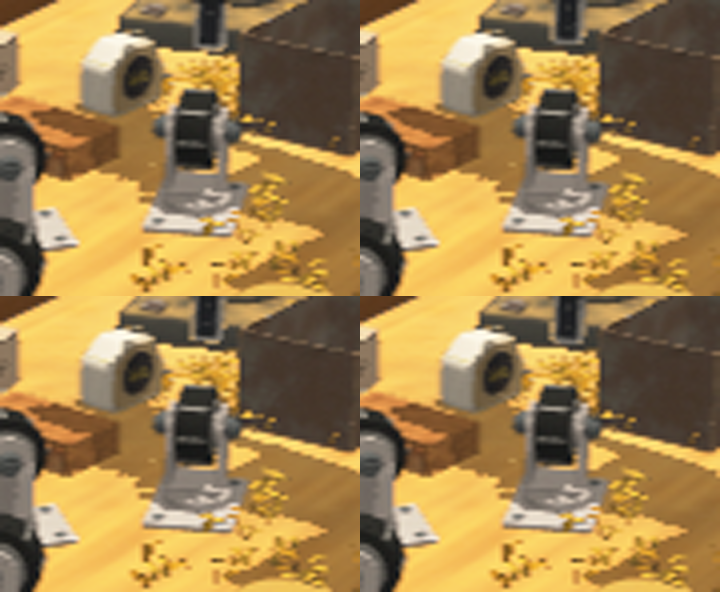

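```bash
python3 -c "
from h import *
go((.537,.058,.112,-65.8),(.537,.058,.098,-65.8),(.537,.058,.095,-65.8),(.546,.038,.095,-65.8),(.556,.015,.095,-65.8))
s,Rm=st();print(Rm.round(3))"
```

```text
t 13.0 pos [ 0.566  -0.0045  0.1131] yaw -65.67 F [-1.2 -0.2  0.2] w 0.0001 q6 1.01
   [-68.9   0.7   0.4] turn 0.002
   [-69.    1.1  14.4] turn 0.002
   [-69.1   1.2  17.4] turn 0.002
   [-47.1   1.2  17.6] turn 0.002
   [-22.1   1.6  17.8] turn 0.002
[[ 0.412 -0.911  0.03 ]
 [-0.911 -0.412  0.003]
 [ 0.009 -0.028 -1.   ]]
```

Request:
{"method": "drive_tool", "body": {"steps": [[-35, 1, 0, 0, -1], [-68, 1, 2, 0, -1], [-68, 1, 12, 0, -1]]}}

```text
clock: 13.3
position: [0.5347, 0.0604, 0.1001]
ee_rot: [-0.01, 0.841, -0.541, 0.01]
contact_force: [-0.3, -0.5, -0.9]
width: -0.0003
```

```bash
python3 -c "
from h import *
go((.541,.049,.095,-65.8),(.556,.015,.095,-65.8))"
```

```text
t 13.3 pos [0.5347 0.0604 0.1001] yaw -65.49 F [-0.3 -0.5 -0.9] w -0.0003 q6 1.12
   [12.9 -0.8  5.2] turn 0.005
   [50.1 -0.4  5.4] turn 0.005
```

Request:
{"method": "drive_tool", "body": {"steps": [[10, -1, 5, 0, -1], [22, -1, 5.6, 0, -1], [34, -1, 5.8, 0, -1]]}}

```text
clock: 13.6
position: [0.5492, 0.0288, 0.0955]
ee_rot: [-0.009, 0.841, -0.54, 0.01]
contact_force: [-0.1, -0.0, -0.3]
width: -0.0001
```

Request:
{"method": "drive_tool", "body": {"steps": [[12, 0, 0.5, 0, -1], [30, 0, -8, 0, -1]]}}

```text
clock: 13.8
position: [0.5608, 0.0004, 0.1025]
ee_rot: [-0.008, 0.841, -0.54, 0.008]
contact_force: [0.6, 0.5, 0.2]
width: -0.0
```

```bash
python3 -c "
from h import *
go((.542,.047,.096,-65.8))
a=[manip.get_image('scene')[185:235,285:335] for i in range(4)]
cv2.imwrite('pics/s22.png',np.hstack([cv2.resize(x,None,fx=4,fy=4,interpolation=2) for x in a]))
"
```

```text
t 13.8 pos [5.608e-01 4.000e-04 1.025e-01] yaw -65.41 F [0.6 0.5 0.2] w -0.0 q6 1.01
   [-50.3  -2.1   6.2] turn 0.007
```

View pics/s22.png

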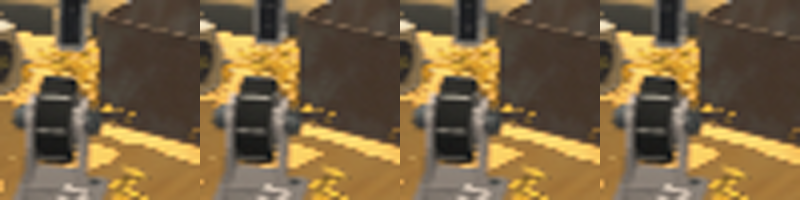

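```bash
python3 -c "
from h import *
go((.539,.054,.105,-65.8),(.539,.054,.097,-65.8))"
```

```text
t 14.0 pos [0.5619 0.0007 0.1036] yaw -65.52 F [-0.7  0.5 -0.6] w 0.0001 q6 1.01
   [-58.   -1.3  -1.7] turn 0.005
   [-58.   -1.1   6.3] turn 0.005
```

Request:
{"method": "drive_tool", "body": {"steps": [[-30, -1, -3, 0, -1], [-58, -1, -2, 0, -1], [-58, -1, 4, 0, -1], [-58, -1, 7, 0, -1], [-58, -1, 7.5, 0, -1]]}}

```text
clock: 14.5
position: [0.5388, 0.0539, 0.0952]
ee_rot: [-0.009, 0.841, -0.541, 0.009]
contact_force: [-0.4, 1.1, 1.6]
width: -0.0002
```

Request:
{"method": "drive_tool", "body": {"steps": [[0, 0, 1, 0, -1]]}}

```text
clock: 14.6
position: [0.5389, 0.0538, 0.0946]
ee_rot: [-0.009, 0.841, -0.541, 0.009]
contact_force: [-2.8, 2.6, 13.2]
width: -0.0001
```

Request:
{"method": "drive_tool", "body": {"steps": [[0, 0, 1, 0, -1]]}}

```text
clock: 14.7
position: [0.539, 0.0538, 0.0947]
ee_rot: [-0.009, 0.84, -0.542, 0.008]
contact_force: [-4.1, 2.3, 11.6]
width: 0.0001
```

Request:
{"method": "drive_tool", "body": {"steps": [[8, 0, 0.3, 0, -1], [18, 0, 0.3, 0, -1]]}}

```text
clock: 14.9
position: [0.546, 0.0369, 0.0959]
ee_rot: [-0.009, 0.84, -0.542, 0.008]
contact_force: [-4.6, -1.0, 11.1]
width: -0.0
```

Request:
{"method": "drive_tool", "body": {"steps": [[12, 0, 1, 0, -1], [26, 0, 3, 0, -1]]}}

```text
clock: 15.1
position: [0.5577, 0.0121, 0.0934]
ee_rot: [-0.009, 0.84, -0.542, 0.009]
contact_force: [0.8, -0.4, -0.1]
width: -0.0002
```

Request:
{"method": "drive_tool", "body": {"steps": [[12, 0, -10, 0, -1]]}}

```text
clock: 15.2
position: [0.5618, -0.0002, 0.1021]
ee_rot: [-0.008, 0.84, -0.542, 0.007]
contact_force: [0.4, -1.1, 0.0]
width: -0.0
```

```bash
python3 -c "
from h import *
go((.542,.047,.096,-65.8))
a=[manip.get_image('scene')[185:235,285:335] for i in range(4)]
cv2.imwrite('pics/s23.png',np.hstack([cv2.resize(x,None,fx=4,fy=4,interpolation=2) for x in a]))
"
```

```text
t 15.2 pos [ 5.618e-01 -2.000e-04  1.021e-01] yaw -65.68 F [ 0.4 -1.1  0. ] w -0.0 q6 1.01
   [-51.2  -1.2   5.9] turn 0.002
```

View pics/s23.png

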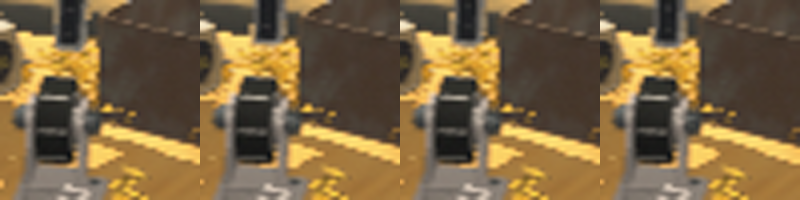

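Request:
{"method": "drive_tool", "body": {"steps": [[-30, -1, -3, 0, -1], [-56, -1, -2, 0, -1], [-56, -1, 4, 0, -1], [-56, -1, 7, 0, -1], [-56, -1, 7.6, 0, -1]]}}

```text
clock: 15.9
position: [0.5406, 0.0523, 0.0955]
ee_rot: [-0.009, 0.84, -0.543, 0.008]
contact_force: [-2.1, 1.6, 3.0]
width: -0.0003
```

Request:
{"method": "drive_tool", "body": {"steps": [[0, 0, 1.2, 0, -1]]}}

```text
clock: 16.0
position: [0.5407, 0.0522, 0.0951]
ee_rot: [-0.01, 0.84, -0.543, 0.008]
contact_force: [-4.4, 2.0, 15.0]
width: 0.0001
```

```bash
cat > snap.py <<'E'
import sys
from h import *
x0,y0,w,hh=map(int,sys.argv[2:6])
cv2.imwrite(sys.argv[1],manip.get_image('scene')[y0:y0+hh,x0:x0+w])
E
python3 snap.py pics/c0.png 285 185 50 50
```

```text
(no output)
```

Request:
{"method": "drive_tool", "body": {"steps": [[7, 0, 0.6, 0, -1]]}}

```text
clock: 16.15
position: [0.5432, 0.0459, 0.0959]
ee_rot: [-0.01, 0.84, -0.543, 0.008]
contact_force: [-4.3, 0.6, 8.9]
width: 0.0001
```

```bash
python3 snap.py pics/c1.png 285 185 50 50
```

Request:
{"method": "drive_tool", "body": {"steps": [[7, 0, 0.6, 0, -1]]}}

```text
clock: 16.3
position: [0.5467, 0.0376, 0.0961]
ee_rot: [-0.009, 0.839, -0.543, 0.008]
contact_force: [-2.4, 0.5, 3.2]
width: 0.0003
```

```bash
python3 snap.py pics/c2.png 285 185 50 50
```

Request:
{"method": "drive_tool", "body": {"steps": [[7, 0, 0.8, 0, -1]]}}

```text
clock: 16.45
position: [0.5507, 0.0293, 0.0955]
ee_rot: [-0.009, 0.839, -0.544, 0.009]
contact_force: [-0.0, 1.2, 0.2]
width: 0.0001
```

```bash
python3 snap.py pics/c3.png 285 185 50 50
```

Request:
{"method": "drive_tool", "body": {"steps": [[7, 0, 1.2, 0, -1]]}}

```text
clock: 16.6
position: [0.5551, 0.021, 0.0939]
ee_rot: [-0.009, 0.839, -0.544, 0.01]
contact_force: [0.1, -0.7, 0.2]
width: -0.0004
```

```bash
python3 snap.py pics/c4.png 285 185 50 50;  python3 -c "
from h import *
cv2.imwrite('pics/cc.png',np.hstack([cv2.resize(cv2.imread(f'pics/c{i}.png')[8:42,3:29],None,fx=6,fy=12,interpolation=2) for i in range(5)]))"
```

```text
(no output)
```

View pics/cc.png

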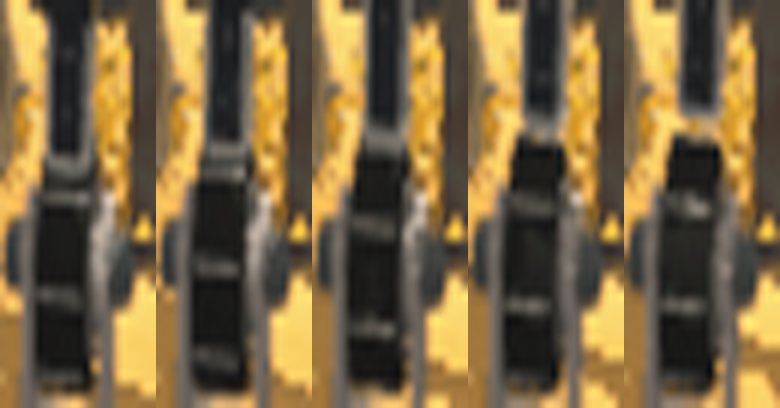

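```bash
python3 -c "
from h import *
go((.540,.0535,.105,-65.8),(.540,.0535,.0955,-65.8))"
```

```text
t 16.65 pos [0.5561 0.0196 0.0937] yaw -65.91 F [ 0.1 -1.3 -0.7] w -0.0001 q6 1.05
   [-37.5   0.5 -11.7] turn -0.002
   [-37.6   0.8  -2.2] turn -0.002
```

Request:
{"method": "drive_tool", "body": {"steps": [[0, 0, -12, 0, -1], [-38, 0, -12, 0, -1], [-38, 0, -5, 0, -1], [-38, 0, -2, 0, -1], [-38, 0, -1, 0, -1]]}}

```text
clock: 17.15
position: [0.5405, 0.0544, 0.0948]
ee_rot: [-0.009, 0.839, -0.544, 0.011]
contact_force: [-2.9, 2.4, 8.7]
width: -0.0002
```

Request:
{"method": "drive_tool", "body": {"steps": [[0, 0, 1.2, 0, -1]]}}

```text
clock: 17.25
position: [0.5406, 0.0545, 0.0946]
ee_rot: [-0.009, 0.839, -0.544, 0.01]
contact_force: [-4.3, 1.6, 11.3]
width: 0.0001
```

Request:
{"method": "drive_tool", "body": {"steps": [[8, 0, 0.5, 0, -1], [17, 0, 0.7, 0, -1], [27, 0, 2, 0, -1], [35, 0, 6, 0, -1], [42, 0, 13, 0, -1]]}}

```text
clock: 17.75
position: [0.5592, 0.0143, 0.0829]
ee_rot: [-0.009, 0.839, -0.544, 0.012]
contact_force: [-1.6, -1.9, 1.9]
width: 0.0
```

```bash
python3 snap.py pics/c5.png 285 185 50 50;python3 snap.py pics/c6.png 285 185 50 50;  python3 -c "
from h import *
go((.540,.0535,.11,-65.8),(.540,.0535,.0955,-65.8))
cv2.imwrite('pics/cc2.png',np.hstack([cv2.resize(cv2.imread(f'pics/c{i}.png')[8:42,3:29],None,fx=6,fy=12,interpolation=2) for i in (4,5,6)]))"
```

```text
t 17.85 pos [0.5594 0.0138 0.0816] yaw -65.99 F [ 1.4 -5.4  2.9] w -0.0 q6 1.05
   [-43.8   0.8 -28.9] turn -0.003
   [-44.    1.2 -14.4] turn -0.003
```

View pics/cc2.png

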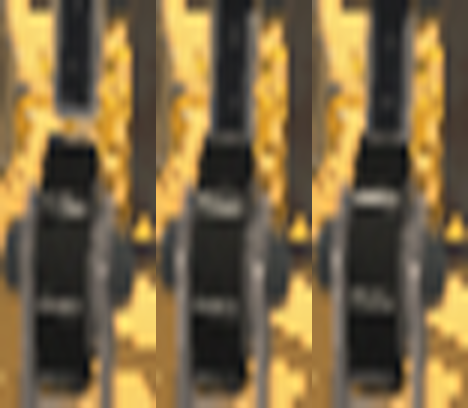

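Request:
{"method": "drive_tool", "body": {"steps": [[12, 0, -5, 0, -1], [12, 0, -40, 0, -1]]}}

```text
clock: 18.05
position: [0.561, 0.0021, 0.1183]
ee_rot: [-0.006, 0.838, -0.545, 0.008]
contact_force: [-0.2, 0.3, -0.6]
width: 0.0001
```

```bash
python3 -c "
from h import *
go((.640,.159,.115,-42),(.640,.159,.098,-42))"
```

```text
t 18.05 pos [0.561  0.0021 0.1183] yaw -66.05 F [-0.2  0.3 -0.6] w 0.0001 q6 1.03
   [-111.3 -135.8    5.3] turn -0.42
   [-111.4 -135.5   22.3] turn -0.42
```

Request:
{"method": "drive_tool", "body": {"steps": [[-28, -34, 0, -0.1, -1], [-56, -68, 0, -0.2, -1], [-84, -102, 0, -0.3, -1], [-111, -135, 0, -0.42, -1], [-111, -135, 8, -0.42, -1]]}}

```text
clock: 18.55
position: [0.6429, 0.1637, 0.113]
ee_rot: [-0.007, 0.935, -0.356, 0.011]
contact_force: [-0.3, -0.5, -0.6]
width: 0.0003
```

```bash
python3 -c "
from h import *
go((.640,.159,.099,-42))
im=manip.get_image('scene')
cv2.imwrite('pics/s30.png',cv2.resize(im[195:260,220:290],None,fx=8,fy=8,interpolation=2))"
```

```text
t 18.55 pos [0.6429 0.1637 0.113 ] yaw -41.69 F [-0.3 -0.5 -0.6] w 0.0003 q6 0.87
   [ 0.8  5.7 13.9] turn 0.005
```

View pics/s30.png

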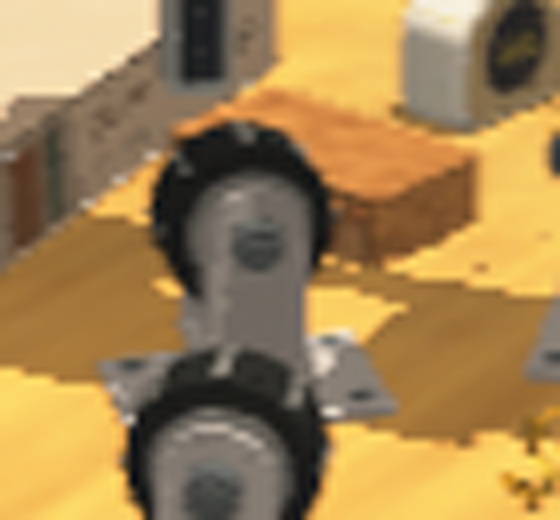

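Request:
{"method": "drive_tool", "body": {"steps": [[1, 5, 10, 0, -1], [1, 5, 14, 0, -1], [1, 5, 15, 0, -1]]}}

```text
clock: 18.9
position: [0.6364, 0.1558, 0.096]
ee_rot: [-0.005, 0.934, -0.358, 0.007]
contact_force: [-2.7, 1.7, 9.8]
width: -0.0002
```

Request:
{"method": "drive_tool", "body": {"steps": [[0, 0, 1.5, 0, -1]]}}

```text
clock: 19.0
position: [0.6358, 0.1552, 0.0959]
ee_rot: [-0.006, 0.933, -0.359, 0.007]
contact_force: [-1.6, 1.3, 11.3]
width: 0.0003
```

Request:
{"method": "drive_tool", "body": {"steps": [[0, 12, 0.6, 0, -1], [0, 27, 1.5, 0, -1], [0, 40, 4, 0, -1], [0, 60, 0, 0, -1]]}}

```text
clock: 19.4
position: [0.594, 0.1092, 0.0936]
ee_rot: [-0.006, 0.933, -0.36, 0.006]
contact_force: [-0.8, -0.7, 0.2]
width: 0.0001
```

```bash
python3 -c "
from h import *
a=[manip.get_image('scene')[205:240,232:267] for i in range(6)]
go((.640,.159,.099,-42))
cv2.imwrite('pics/b1.png',np.vstack([np.hstack([cv2.resize(x,None,fx=7,fy=7,interpolation=2) for x in a[i:i+3]]) for i in(0,3)]))"
```

```text
t 19.7 pos [0.596  0.1106 0.0949] yaw -42.16 F [ 0.5  0.4 -0. ] w 0.0 q6 0.8
   [  0.1 -65.4  -3. ] turn -0.003
```

View pics/b1.png

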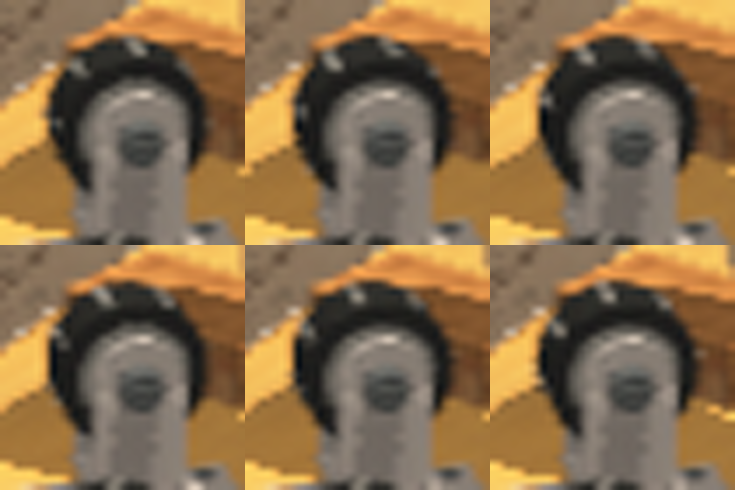

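Request:
{"method": "drive_tool", "body": {"steps": [[0, 5, -20, 0, -1], [0, 5, -35, 0, -1]]}}

```text
clock: 19.9
position: [0.5922, 0.1068, 0.1298]
ee_rot: [-0.006, 0.933, -0.36, 0.007]
contact_force: [0.7, 0.4, -0.8]
width: -0.0002
```

```bash
python3 -c "
from h import *
a=[manip.get_image('scene')[205:240,232:267] for i in range(3)]
go((.540,.304,.125,-64))
cv2.imwrite('pics/b2.png',np.vstack([np.hstack([cv2.resize(x,None,fx=7,fy=7,interpolation=2) for x in a[i:i+3]]) for i in(0,)]))"
```

```text
t 20.05 pos [0.5933 0.1071 0.1305] yaw -42.14 F [-0.3  0.8 -0.5] w 0.0001 q6 0.79
   [-171.6 -110.2    5.8] turn 0.382
```

View pics/b2.png

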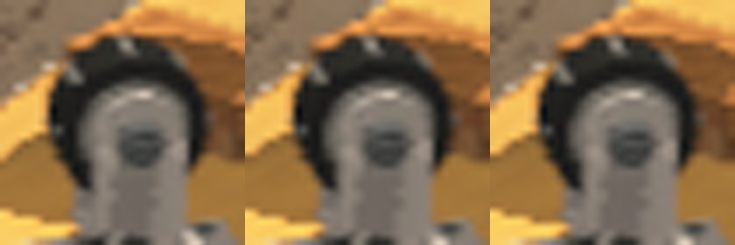

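```bash
cat > ang.py <<'E'
from h import *
def prof(img,c,a,b,f=7):
    g=cv2.cvtColor(img,cv2.COLOR_BGR2GRAY).astype(float); out=[]
    for th in range(-80,81,4):
        t=np.radians(th); best=0
        out.append(int(np.mean([cv2.getRectSubPix(g.astype(np.float32),(1,1),(c[0]+r*a*np.sin(t),c[1]-r*b*np.cos(t)))[0,0] for r in(.82,.88,.94)])))
    return out
def show(img,c,a,b):
    p=np.array(prof(img,c,a,b)); pk=[int(-80+4*i) for i in range(1,len(p)-1) if p[i]>p[i-1] and p[i]>=p[i+1] and p[i]>50 and p[i]>np.median(p)+8]
    return pk
if __name__=="__main__":
    b1=cv2.imread('pics/b1.png');b2=cv2.imread('pics/b2.png')
    for im,n in((b1,2),(b2,1)):
        for r in range(n):
            for k in range(3): 
                x=im[r*245:(r+1)*245,k*245:(k+1)*245]; print(show(x,(128,116),78,78))
E
python3 ang.py
```

```text
[-48, 8, 44]
[-36, 16, 52]
[-28, 24]
[-72, -20, 32]
[-68, -16, 36]
[-60, -8, 40]
[-52, 0, 44]
[-52, 0, 44]
[-52, 0, 44]
```

Request:
{"method": "drive_tool", "body": {"steps": [[-35, -22, 0, 0.08, -1], [-70, -44, 0, 0.16, -1], [-105, -66, 0, 0.24, -1], [-140, -90, 0, 0.32, -1], [-171, -110, 5, 0.38, -1]]}}

```text
clock: 20.55
position: [0.5397, 0.3058, 0.125]
ee_rot: [-0.009, 0.848, -0.53, 0.007]
contact_force: [1.4, 0.6, 0.1]
width: 0.0002
```

```bash
python3 -c "
from h import *
go((.538,.303,.11,-64),(.538,.303,.098,-64))
cv2.imwrite('pics/a0.png',manip.get_image('scene')[225:285,215:275])
cv2.imwrite('pics/s40.png',cv2.resize(cv2.imread('pics/a0.png'),None,fx=7,fy=7,interpolation=2))"
```

```text
t 20.55 pos [0.5397 0.3058 0.125 ] yaw -64.02 F [1.4 0.6 0.1] w 0.0002 q6 1.52
   [ 1.7  3.1 15. ] turn -0.0
   [ 1.7  3.4 27. ] turn -0.0
```

View pics/s40.png

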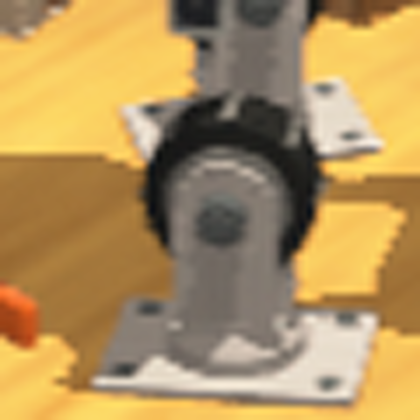

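```bash
python3 -c "
from h import *
s,_=st();print(proj('scene',s['position']),proj('scene',[.53,.299,.096]))
cv2.imwrite('pics/s41.png',cv2.resize(manip.get_image('scene')[185:285,195:295],None,fx=6,fy=6,interpolation=2))"
```

```text
[[242.49881988 229.95739519]] [[248.39550729 239.62448615]]
```

View pics/s41.png

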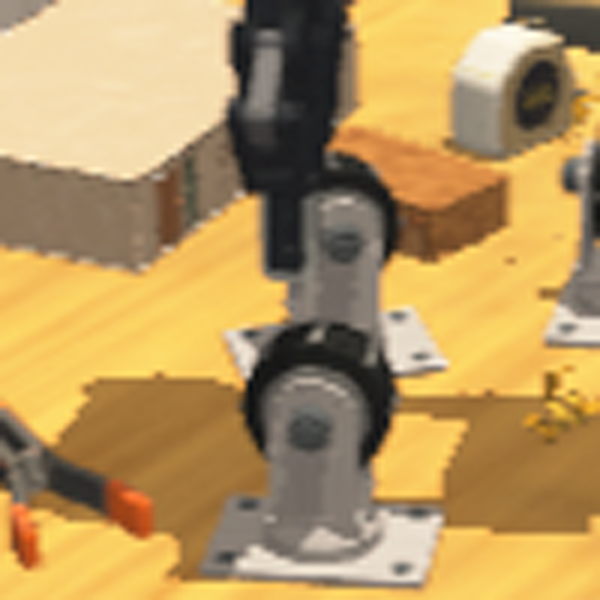

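Request:
{"method": "drive_tool", "body": {"steps": [[2, 2, 14, 0, -1], [2, 2, 24, 0, -1], [2, 2, 27, 0, -1], [2, 2, 28, 0, -1]]}}

```text
clock: 21.05
position: [0.5383, 0.3056, 0.096]
ee_rot: [-0.009, 0.849, -0.528, 0.005]
contact_force: [-1.3, 1.5, 7.3]
width: -0.0003
```

Request:
{"method": "drive_tool", "body": {"steps": [[0, 0, 1, 0, -1]]}}

```text
clock: 21.15
position: [0.5394, 0.3061, 0.096]
ee_rot: [-0.01, 0.849, -0.528, 0.005]
contact_force: [-0.5, 2.4, 8.8]
width: 0.0002
```

Request:
{"method": "drive_tool", "body": {"steps": [[0, 14, 0.8, 0, -1], [0, 32, 2, 0, -1], [0, 48, 5, 0, -1], [0, 70, 3, 0, -1]]}}

```text
clock: 21.55
position: [0.4766, 0.2742, 0.0905]
ee_rot: [-0.01, 0.849, -0.529, 0.005]
contact_force: [-0.7, 0.6, -0.4]
width: -0.0004
```

```bash
python3 -c "
from h import *
a=[cv2.resize(manip.get_image('scene')[232:267,230:265],None,fx=7,fy=7,interpolation=2) for i in range(6)]
go((.540,.304,.125,-64))
cv2.imwrite('pics/a1.png',np.vstack([np.hstack(a[i:i+3]) for i in(0,3)]))"
```

```text
t 21.85 pos [0.4782 0.2754 0.0915] yaw -63.83 F [ 0.3  0.9 -0.7] w -0.0 q6 1.51
   [  1.6 -68.9 -31.8] turn 0.003
```

View pics/a1.png

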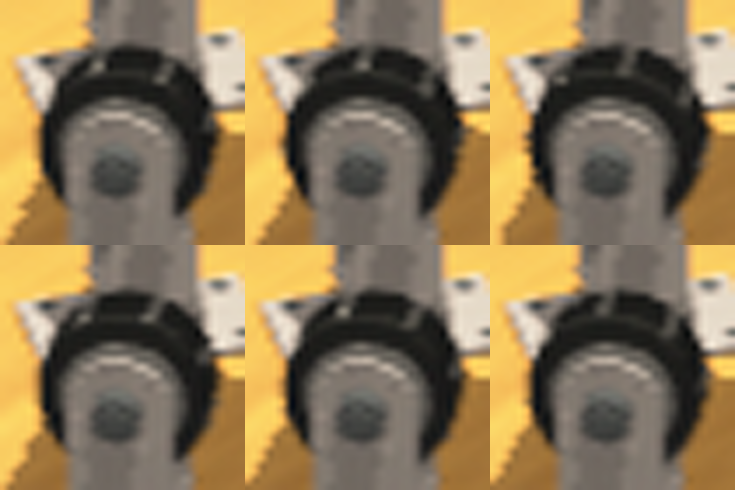

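Request:
{"method": "drive_tool", "body": {"steps": [[0, 5, -20, 0, -1], [0, 5, -30, 0, -1]]}}

```text
clock: 22.05
position: [0.4743, 0.2732, 0.1223]
ee_rot: [-0.012, 0.849, -0.529, 0.006]
contact_force: [0.3, 0.7, 0.0]
width: 0.0003
```

```bash
python3 -c "
from h import *
from ang import show
for i in range(6):
  x=cv2.resize(manip.get_image('scene')[232:267,230:265],None,fx=7,fy=7,interpolation=2)
  print(manip.get_state()['clock'],show(x,(130,130),84,84))
im=cv2.imread('pics/a1.png')
for r in range(2):
  for k in range(3): print(show(im[r*245:(r+1)*245,k*245:(k+1)*245],(130,130),84,84))
cv2.imwrite('pics/a2.png',x)
go((.641,.16,.125,-42))
"
```

```text
22.1 [-32, 28]
22.15 [-28, 32]
22.2 [-28, 32]
22.25 [-24, 36]
22.3 [-24, 36]
22.35 [-24, 36]
[-28, 32]
[-8, 44]
[-48, 8, 64]
[-40, 20, 76]
[-28, 32]
[-12, 44]
t 22.35 pos [0.4729 0.2728 0.1207] yaw -63.82 F [-0.2  1.  -1.2] w -0.0001 q6 1.51
   [ 175.4 -101.2   -2.2] turn -0.381
```

```bash
python3 -c "
from h import *
go((.541,.052,.12,-65.8))
"
```

```text
t 22.35 pos [0.4729 0.2728 0.1207] yaw -63.82 F [-0.2  1.  -1.2] w -0.0001 q6 1.51
   [228.2  36.3  -0.7] turn 0.034
```

Request:
{"method": "drive_tool", "body": {"steps": [[45, 7, 0, 0, -1], [90, 14, 0, 0.03, -1], [135, 21, 0, 0.03, -1], [180, 28, 0, 0.03, -1], [228, 36, 2, 0.03, -1]]}}

```text
clock: 22.85
position: [0.5415, 0.051, 0.1169]
ee_rot: [-0.011, 0.841, -0.541, 0.005]
contact_force: [0.4, 0.4, 0.3]
width: -0.0004
```

```bash
python3 -c "
from h import *
go((.541,.052,.105,-65.8),(.541,.052,.0955,-65.8))
"
```

```text
t 22.85 pos [0.5415 0.051  0.1169] yaw -65.51 F [0.4 0.4 0.3] w -0.0004 q6 1.09
   [-1.1  0.3 11.9] turn 0.005
   [-1.1  0.5 21.4] turn 0.005
```

Request:
{"method": "drive_tool", "body": {"steps": [[-1, 0, 11, 0, -1], [-1, 0, 18, 0, -1], [-1, 0, 21, 0, -1], [-1, 0, 22, 0, -1]]}}

```text
clock: 23.25
position: [0.5399, 0.0533, 0.095]
ee_rot: [-0.01, 0.841, -0.54, 0.004]
contact_force: [-4.5, -1.1, 9.3]
width: -0.0
```

Request:
{"method": "drive_tool", "body": {"steps": [[0, 0, 0.8, 0, -1]]}}

```text
clock: 23.35
position: [0.5391, 0.0548, 0.0948]
ee_rot: [-0.01, 0.842, -0.539, 0.004]
contact_force: [-0.4, -0.5, 6.4]
width: -0.0001
```

```bash
python3 snap.py pics/c10.png 285 185 50 50
```

Request:
{"method": "drive_tool", "body": {"steps": [[14, 0, 0.5, 0, -1], [32, 0, 2, 0, -1], [48, 0, 5, 0, -1], [70, 0, 3, 0, -1]]}}

```text
clock: 23.8
position: [0.5674, -0.0067, 0.0907]
ee_rot: [-0.01, 0.843, -0.538, 0.002]
contact_force: [-0.5, 0.7, -0.2]
width: -0.0003
```

```bash
for i in 1 2 3 4; do python3 snap.py pics/c1$i.png 285 185 50 50;done;  python3 -c "
from h import *
go((.540,.0535,.11,-65.8))
cv2.imwrite('pics/cc3.png',np.hstack([cv2.resize(cv2.imread(f'pics/c1{i}.png')[8:42,3:29],None,fx=6,fy=12,interpolation=2) for i in range(5)]))"
```

```text
t 24.0 pos [ 0.5678 -0.0074  0.0907] yaw -65.21 F [-0.5 -0.1  0.5] w -0.0001 q6 0.98
   [-67.1  -0.6 -18.9] turn 0.01
```

View pics/cc3.png

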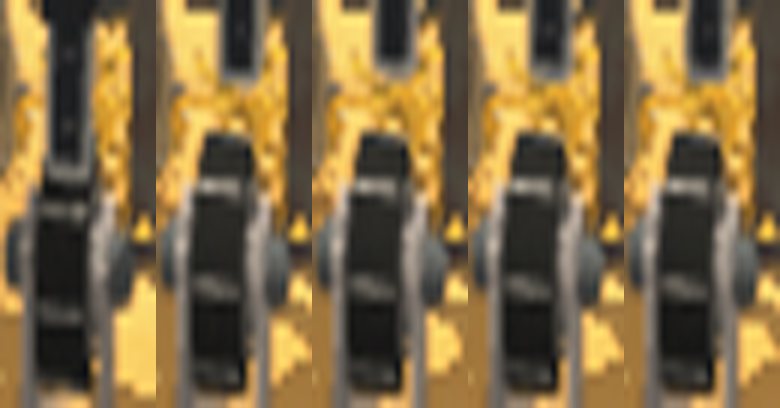

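```bash
python3 -c "
from h import *
go((.643,.163,.12,-42))
"
```

```text
t 24.0 pos [ 0.5678 -0.0074  0.0907] yaw -65.21 F [-0.5 -0.1  0.5] w -0.0001 q6 0.98
   [-123.4 -140.2  -25.8] turn -0.405
```

Request:
{"method": "drive_tool", "body": {"steps": [[0, -15, -28, 0, -1], [-32, -50, -28, -0.1, -1], [-64, -85, -28, -0.22, -1], [-96, -115, -28, -0.34, -1], [-123, -140, -26, -0.4, -1]]}}

```text
clock: 24.5
position: [0.6425, 0.1664, 0.1201]
ee_rot: [-0.01, 0.934, -0.358, 0.004]
contact_force: [0.0, -0.6, -0.1]
width: 0.0001
```

```bash
python3 -c "
from h import *
go((.642,.162,.105,-42),(.642,.162,.096,-42))
"
```

```text
t 24.5 pos [0.6425 0.1664 0.1201] yaw -41.98 F [ 0.  -0.6 -0.1] w 0.0001 q6 0.87
   [ 2.6  4.  15. ] turn 0.0
   [ 2.6  4.1 24. ] turn 0.0
```

Request:
{"method": "drive_tool", "body": {"steps": [[2, 2, 14, 0, -1], [2, 2, 21, 0, -1], [2, 2, 24, 0, -1], [2, 2, 24.5, 0, -1]]}}

```text
clock: 24.9
position: [0.6417, 0.1643, 0.0957]
ee_rot: [-0.01, 0.933, -0.359, 0.003]
contact_force: [-1.7, 2.8, 5.1]
width: 0.0002
```

Request:
{"method": "drive_tool", "body": {"steps": [[0, 0, 0.7, 0, -1]]}}

```text
clock: 25.0
position: [0.6407, 0.1643, 0.0956]
ee_rot: [-0.011, 0.933, -0.36, 0.002]
contact_force: [-1.8, 2.5, 5.5]
width: -0.0002
```

Request:
{"method": "drive_tool", "body": {"steps": [[0, 14, 0.8, 0, -1], [0, 32, 2, 0, -1], [0, 48, 5, 0, -1], [0, 70, 3, 0, -1]]}}

```text
clock: 25.4
position: [0.5924, 0.1109, 0.0903]
ee_rot: [-0.01, 0.933, -0.36, 0.002]
contact_force: [-0.1, -0.7, 0.2]
width: -0.0001
```

```bash
python3 -c "
from h import *
from ang import show
a=[]
for i in range(6):
  x=cv2.resize(manip.get_image('scene')[205:240,232:267],None,fx=7,fy=7,interpolation=2); a.append(x)
  print(manip.get_state()['clock'],show(x,(128,116),78,78))
cv2.imwrite('pics/b3.png',np.vstack([np.hstack(a[i:i+3]) for i in(0,3)]))
go((.541,.038,.15,-65.8))
"
```

```text
25.45 [-60, -8, 40]
25.5 [-44, 8, 44]
25.55 [-28, 24]
25.6 [-72, -16, 36]
25.65 [-60, -4, 40]
25.7 [-44, 4, 44]
t 25.7 pos [0.5943 0.1123 0.0912] yaw -42.25 F [-0.  0.  1.] w 0.0 q6 0.79
   [ 10.3  89.5 -60.9] turn 0.411
```

View pics/b3.png

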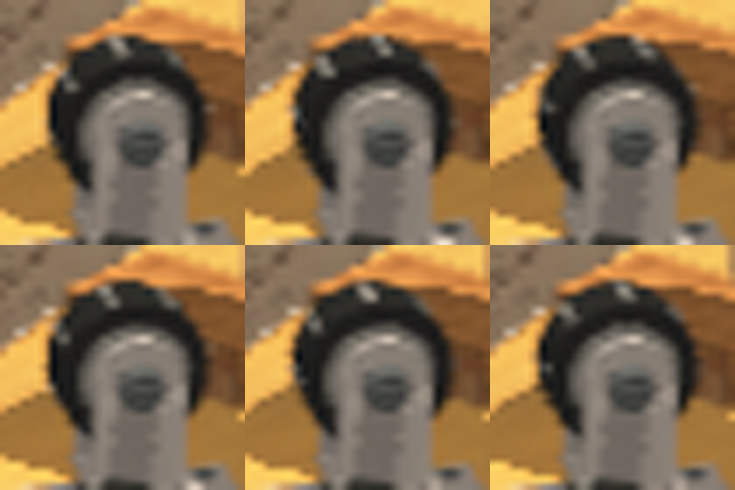

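Request:
{"method": "drive_tool", "body": {"steps": [[0, 10, -40, 0, -1], [5, 50, -80, 0.1, 0], [10, 75, -85, 0.22, 1], [10, 90, -85, 0.34, 1], [10, 90, -80, 0.41, 1]]}}

```text
clock: 26.2
position: [0.5402, 0.0363, 0.1705]
ee_rot: [-0.012, 0.838, -0.545, 0.001]
contact_force: [1.3, -0.9, 0.2]
width: 0.0579
```

```bash
python3 -c "
from h import *
go((.546,.038,.15,-65.8),(.546,.038,.042,-65.8))
im=manip.get_image('scene')[180:250,260:350]
z=cv2.resize(im,None,fx=7,fy=7,interpolation=2)
draw(z,'scene',*upright(.546,.038,np.radians(-65.8)),7,np.array([260,180]))
cv2.imwrite('pics/s50.png',z)
for r in manip.masks_of('scene','caster_a'): print(r['conf'],r['location'])
"
```

```text
t 26.2 pos [0.5402 0.0363 0.1705] yaw -66.02 F [ 1.3 -0.9  0.2] w 0.0579 q6 1.07
   [ 1.  -5.6 20.6] turn -0.004
   [  2.1  -3.4 128.5] turn -0.004
0.93 [251.1, 224.8]
0.89 [301.5, 225.8]
0.72 [247.9, 265.7]
```

View pics/s50.png

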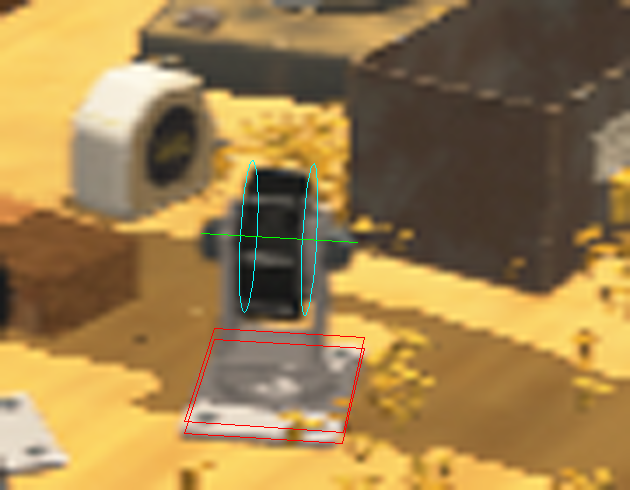

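Request:
{"method": "drive_tool", "body": {"steps": [[1, -5, 15, 0, 1], [1, -5, 30, 0, 1], [1, -5, 65, 0, 1], [2, -4, 100, 0, 1], [2, -4, 120, 0, 1]]}}

```text
clock: 26.8
position: [0.5453, 0.0401, 0.0464]
ee_rot: [-0.01, 0.84, -0.542, -0.001]
contact_force: [-0.2, -0.4, -0.8]
width: 0.085
```

```bash
python3 -c "
from h import *
go((.546,.038,.043,-65.8))
cv2.imwrite('pics/s51.png',cv2.resize(manip.get_image('scene')[170:250,260:350],None,fx=6,fy=6,interpolation=2))
"
```

```text
t 26.8 pos [0.5453 0.0401 0.0464] yaw -65.6 F [-0.2 -0.4 -0.8] w 0.085 q6 1.06
   [2.2 0.3 3.4] turn 0.003
```

View pics/s51.png

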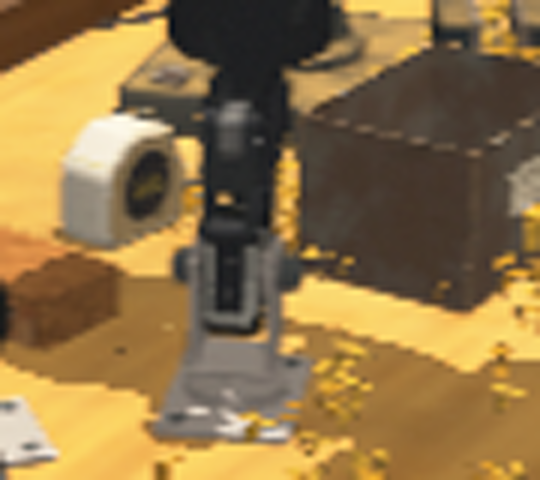

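Aligned over the wheel. I'll close with a firmer grip and lift.

Request:
{"method": "drive_tool", "body": {"steps": [[2, 0, 2, 0, -1], [2, 0, 2, 0, -1], [2, 0, 2, 0, -1], [2, 0, 2, 0, -1]], "squeeze": 45}}

```text
clock: 27.25
position: [0.5449, 0.0383, 0.0426]
ee_rot: [-0.009, 0.841, -0.542, -0.003]
contact_force: [-0.5, 0.9, -6.3]
width: 0.0589
```

Request:
{"method": "drive_tool", "body": {"steps": [[0, 0, -10, 0, -1], [0, 0, -35, 0, -1], [0, 0, -65, 0, -1], [0, 0, -95, 0, -1], [0, 0, -115, 0, -1]]}}

```text
clock: 27.75
position: [0.5452, 0.0359, 0.1608]
ee_rot: [-0.01, 0.841, -0.542, -0.001]
contact_force: [0.1, 0.2, -5.2]
width: 0.0587
```

```bash
python3 -c "
from h import *
# box from both views
for n in C:
  r=manip.masks_of(n,'steel_box_floor')[0]; print(n,r['conf'],r['location'])
cv2.imwrite('pics/s52.png',manip.get_image('scene')[120:300,220:420]); cv2.imwrite('pics/t52.png',cv2.resize(cv2.imread('pics/top0.png')[180:270,350:450],None,fx=6,fy=6,interpolation=2))
s=cv2.resize(cv2.imread('pics/s52.png'),None,fx=3.5,fy=3.2,interpolation=2);cv2.imwrite('pics/s52.png',s)
go((.542,-.17,.16,-90))
"
```

```text
scene 0.87 [333.0, 198.4]
top 0.8 [400.8, 222.6]
t 27.9 pos [0.5453 0.036  0.1595] yaw -65.58 F [-0.4 -0.6 -5.4] w 0.0586 q6 1.06
   [186.2  88.1  -4.4] turn 0.426
```

View pics/s52.png

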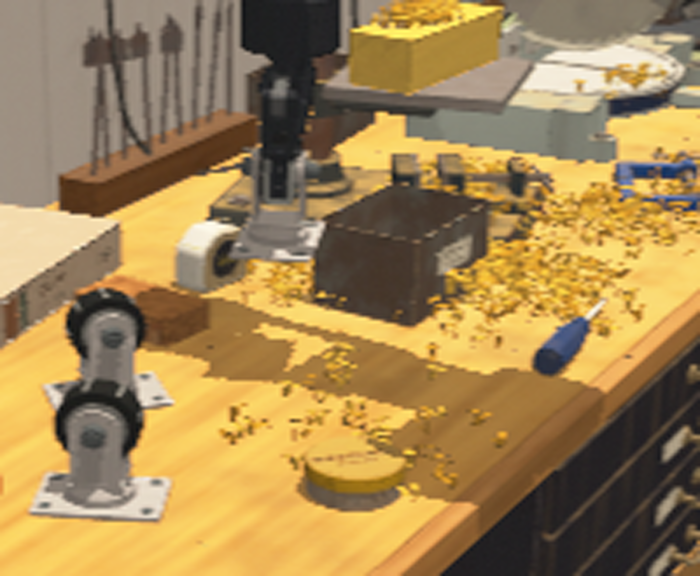

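View pics/t52.png

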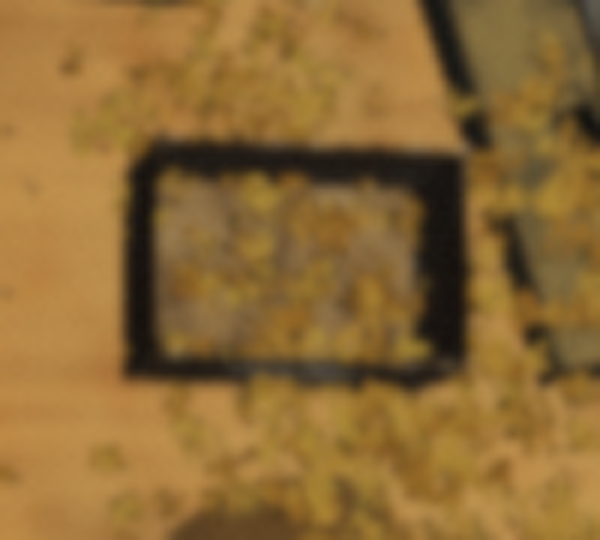

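```bash
python3 -c "
from h import *
f=lambda x,y:(350+x/6,180+y/6)
for q in [(143,147),(463,153),(465,372),(130,377)]: print(onz('top',f(*q),.085).round(4))
# floor corners
for q in [(163,172),(418,185),(418,358),(165,362)]: print('fl',onz('top',f(*q),.002).round(4))
# scene rim corners from s52 crop
g=lambda x,y:(220+x/3.5,120+y/3.2)
for q in [(318,230),(430,247),(488,203),(385,183)]: print('sc',onz('scene',g(*q),.085).round(4))
for q in [(315,292),(407,322)]: print('sc0',onz('scene',g(*q),.0).round(4))
"
```

```text
[ 0.5921 -0.1016  0.085 ]
[ 0.592  -0.2449  0.085 ]
[ 0.4927 -0.2415  0.085 ]
[ 0.4876 -0.0937  0.085 ]
fl [ 0.5993 -0.1272  0.002 ]
fl [ 0.5951 -0.2489  0.002 ]
fl [ 0.5113 -0.2456  0.002 ]
fl [ 0.5071 -0.1261  0.002 ]
sc [ 0.5786 -0.0821  0.085 ]
sc [ 0.4798 -0.094   0.085 ]
sc [ 0.4896 -0.2264  0.085 ]
sc [ 0.5931 -0.2297  0.085 ]
sc0 [ 0.6069 -0.1301  0.    ]
sc0 [ 0.5049 -0.1093  0.    ]
```

```bash
python3 -c "
from h import *
f=lambda x,y:(350+x/6,180+y/6)
g=lambda x,y:(220+x/3.5,120+y/3.2)
T_=[(143,147),(463,153),(465,372),(130,377)]; S_=[(318,230),(385,183),(488,203),(430,247)]
for t,s in zip(T_,S_): print(tri(g(*s),f(*t)))
im0=cv2.imread('pics/scene0.png')
z=cv2.resize(im0[165:230,295:375],None,fx=8,fy=8,interpolation=2)
def box(img,n,cx,cy,yaw,h,sc,off):
  Rz=R.from_euler('z',yaw,degrees=True).as_matrix()
  for zz,col in((0,(0,255,0)),(h,(0,0,255))):
    P=np.array([(a*.0505,b*.07,zz) for a,b in((1,1),(1,-1),(-1,-1),(-1,1),(1,1))])@Rz.T+[cx,cy,0]
    p=((proj(n,P)-off)*sc+sc/2).astype(int); cv2.polylines(img,[p.reshape(-1,1,2)],False,col,1)
t=cv2.imread('pics/t52.png')
box(z,'scene',.545,-.175,0,.085,8,np.array([295,165])); box(t,'top',.545,-.175,0,.085,6,np.array([350,180]))
cv2.imwrite('pics/bx.png',np.hstack([cv2.resize(z,(400,325)),cv2.resize(t,(390,325))]))
"
```

```text
(array([ 0.59284778, -0.10416801,  0.07539652]), np.float64(0.0033400943106386013))
(array([ 0.59674674, -0.24514663,  0.07938941]), np.float64(0.007549288387392478))
(array([ 0.49505767, -0.24278457,  0.07889146]), np.float64(0.003176063055730316))
(array([ 0.48446417, -0.09538367,  0.0839723 ]), np.float64(0.007230324704151892))
```

View pics/bx.png

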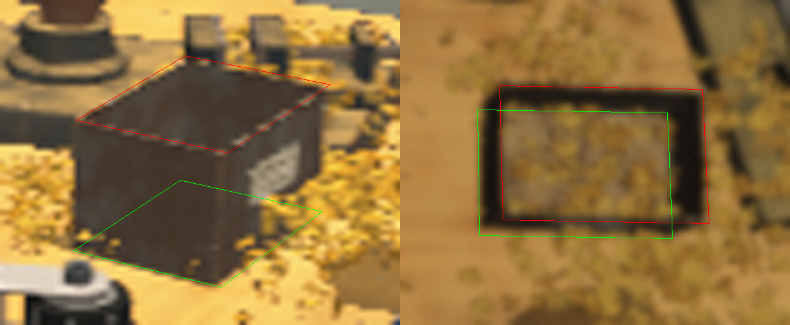

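```bash
python3 -c "
from h import *
go((.545,-.174,.165,-90),(.545,-.174,.055,-90))"
```

```text
t 27.9 pos [0.5453 0.036  0.1595] yaw -65.58 F [-0.4 -0.6 -5.4] w 0.0586 q6 1.06
   [191.   86.9  -9.4] turn 0.426
   [192.4  88.8 100.6] turn 0.426
```

Request:
{"method": "drive_tool", "body": {"steps": [[30, 14, -8, 0.08, -1], [68, 32, -10, 0.18, -1], [110, 50, -10, 0.3, -1], [150, 68, -10, 0.42, -1], [180, 82, -10, 0.43, -1]]}}

```text
clock: 28.4
position: [0.5438, -0.1643, 0.164]
ee_rot: [0.009, -0.705, 0.71, 0.004]
contact_force: [0.9, 0.2, -4.7]
width: 0.0588
```

```bash
python3 -c "
from h import *
go((.545,-.174,.165,-90),(.545,-.174,.054,-90))"
```

```text
t 28.4 pos [ 0.5438 -0.1643  0.164 ] yaw -90.4 F [ 0.9  0.2 -4.7] w 0.0588 q6 1.14
   [ 9.7 -1.3 -1.1] turn -0.007
   [ 11.7  -0.5 109.9] turn -0.007
```

Request:
{"method": "drive_tool", "body": {"steps": [[10, -1, 0, 0, -1], [10, -1, 0, 0, -1], [10, -1, 10, 0, -1]]}}

```text
clock: 28.7
position: [0.545, -0.1734, 0.1537]
ee_rot: [0.01, -0.704, 0.71, 0.004]
contact_force: [0.4, 0.3, -5.0]
width: 0.0586
```

```bash
python3 -c "
from h import *
go((.545,-.174,.165,-90),(.545,-.174,.054,-90))
z=cv2.resize(manip.get_image('scene')[130:230,275:395],None,fx=5,fy=5,interpolation=2);cv2.imwrite('pics/s60.png',z)
"
```

```text
t 28.7 pos [ 0.545  -0.1734  0.1537] yaw -90.42 F [ 0.4  0.3 -5. ] w 0.0586 q6 1.13
   [  0.4  -0.1 -11.4] turn -0.007
   [ 2.6  0.8 99.6] turn -0.007
```

View pics/s60.png

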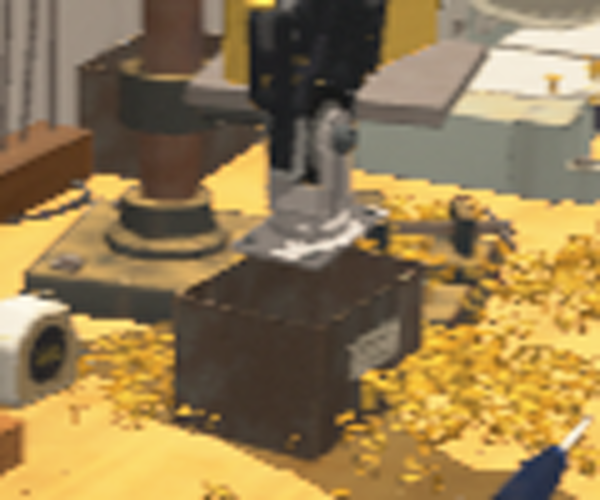

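Request:
{"method": "drive_tool", "body": {"steps": [[1, 0, 15, 0, -1], [1, 0, 35, 0, -1], [1, 0, 55, 0, -1]]}}

```text
clock: 29.05
position: [0.5434, -0.1698, 0.0952]
ee_rot: [0.009, -0.706, 0.709, 0.007]
contact_force: [0.2, 0.7, -6.2]
width: 0.0592
```

Request:
{"method": "drive_tool", "body": {"steps": [[1, 0, 15, 0, -1], [1, 0, 30, 0, -1], [1, 0, 37, 0, -1]]}}

```text
clock: 29.35
position: [0.5421, -0.1674, 0.0562]
ee_rot: [0.009, -0.706, 0.708, 0.009]
contact_force: [0.7, -0.0, -5.5]
width: 0.0588
```

Request:
{"method": "drive_tool", "body": {"steps": [[6, -1, 3, 0, -1], [6, -2, 6, 0, -1]]}}

```text
clock: 29.55
position: [0.5443, -0.1731, 0.05]
ee_rot: [0.009, -0.707, 0.708, 0.009]
contact_force: [0.1, -0.6, -6.1]
width: 0.0588
```

Request:
{"method": "drive_tool", "body": {"steps": [[0, 0, 2, 0, 0.5], [0, 0, 2, 0, 0.75], [0, 0, 2, 0, 0.75]]}}

```text
clock: 29.85
position: [0.5453, -0.1734, 0.0492]
ee_rot: [0.009, -0.706, 0.708, 0.008]
contact_force: [0.3, 0.4, 0.3]
width: 0.0748
```

Request:
{"method": "drive_tool", "body": {"steps": [[0, 0, -15, 0, 0.75], [0, 0, -50, 0, 0.75], [0, 0, -100, 0, 0.75], [0, 0, -130, 0, 0.75]]}}

```text
clock: 30.25
position: [0.5465, -0.177, 0.1836]
ee_rot: [0.01, -0.706, 0.708, 0.005]
contact_force: [1.2, 0.3, -0.9]
width: 0.0747
```

```bash
python3 -c "
from h import *
go((.25,-.25,.25,-66))"
```

```text
t 30.25 pos [ 0.5465 -0.177   0.1836] yaw -90.1 F [ 1.2  0.3 -0.9] w 0.0747 q6 1.12
   [ 72.  295.8 -70.3] turn -0.421
```

Request:
{"method": "drive_tool", "body": {"steps": [[8, 45, -10, 0, 0.75], [16, 90, -20, 0, 0.75], [25, 135, -40, 0, 0.75], [35, 180, -50, 0, 0.75], [45, 225, -60, 0, 0.75]]}}

```text
clock: 30.75
position: [0.3195, -0.2229, 0.2424]
ee_rot: [0.01, -0.707, 0.707, 0.004]
contact_force: [-0.8, -0.5, 0.2]
width: 0.0745
```

```bash
python3 -c "
from h import *
go((.25,-.25,.25,-66))
cv2.imwrite('pics/fs.png',cv2.resize(manip.get_image('scene')[150:330,170:430],None,fx=3,fy=3,interpolation=2))
cv2.imwrite('pics/ft.png',cv2.resize(manip.get_image('top')[80:330,160:430],None,fx=2.3,fy=2.3,interpolation=2))
for k in ['wax_tin','tape_measure','screwdriver','chisel','spring_clamp','sanding_block']:
  r=manip.masks_of('top',k); print(k,[(round(x['conf'],2),x['location']) for x in r[:2]])
"
```

```text
t 30.75 pos [ 0.3195 -0.2229  0.2424] yaw -90.04 F [-0.8 -0.5  0.2] w 0.0745 q6 0.76
   [27.  69.4 -8.9] turn -0.42
wax_tin [(0.73, [262.9, 277.2])]
tape_measure [(0.79, [369.4, 172.6]), (0.43, [281.6, 195.4])]
screwdriver [(0.67, [378.7, 289.1])]
chisel [(0.76, [171.5, 223.5]), (0.29, [369.5, 172.1])]
spring_clamp [(0.83, [222.1, 182.9]), (0.57, [407.4, 209.5])]
sanding_block [(0.65, [397.4, 223.5]), (0.55, [327.6, 169.4])]
```

View pics/fs.png

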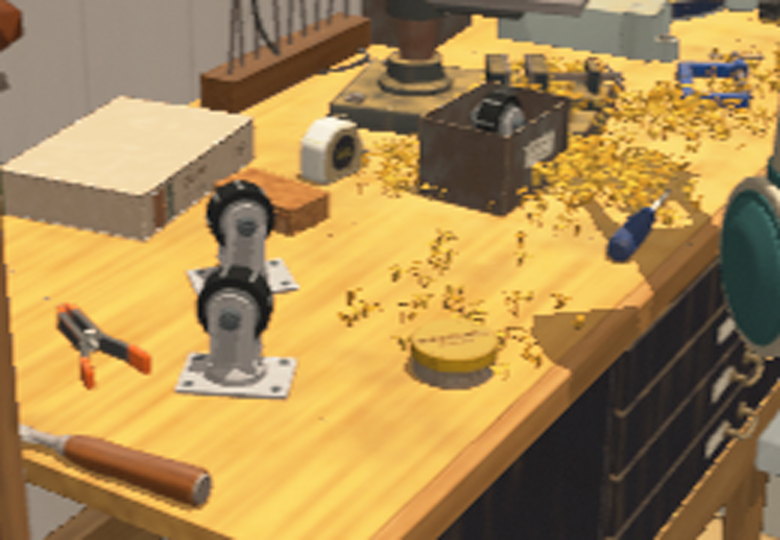

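View pics/ft.png

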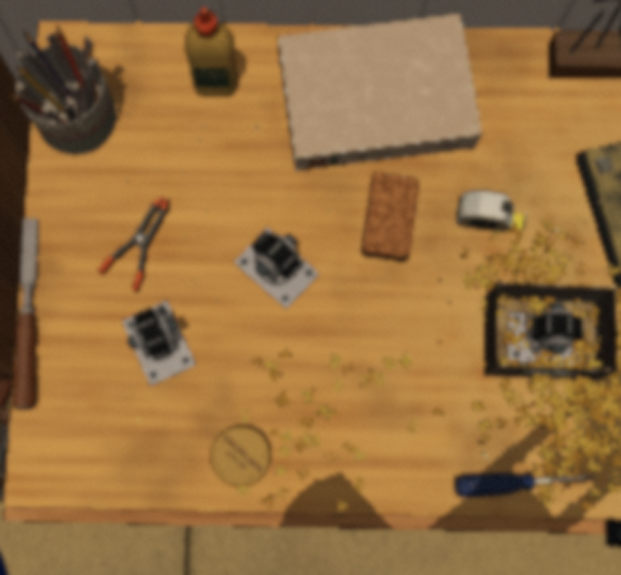

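The final pictures show A at about (157,340) and B at (277,265) in the top crop, both upright. C is inside the box at (550,330), and the other things are where they were. I'll hand in.

```bash
python3 -c "
from rig import manip
print(manip.sign_off())"
```

```text
the job is handed in; nothing more can be done
None
```

The job is done and handed in at about 31 s of the 72 s allowed. Casters a and b stand wheel up on the bench, and caster c is in the grey box.

- **Standing up:** I lifted c and then b by the wheel with a light grip. I eased the grip until each swung plate-down, then set it free. All three stood and were let go before any spin.
- **Spins:** a and b ran on after a flick, at about 5.5 rad/s just after contact. The wheel marks kept moving for roughly 0.8 s on a. That is shorter than the "seconds" in the text, but my flick was modest. I flicked b twice and it behaved the same way.
- **Caster c:** its wheel turned only while the finger was on it and stood still in every picture after release, including after a flick as fast as the others. I gave it several strokes the same way. I estimate the total at well over a quarter turn from finger travel and mark positions, since I could not measure it exactly.
- **Last checks:** the final pictures from both cameras show a and b upright outside the box and c wheel up inside it, with the gripper clear. The other things look unmoved. The detected positions of most of them match the first pictures within 1–2 pixels; the tin was about 4 off, with nothing having touched it. The detector's best match for the sanding block was wrongly the box, but its second match and the picture show the block in place.
- **Forces:** the highest reading was 43 N at the wrist, once, when c's plate touched the bench harder than intended while gripped. The press went through the fingers and the held caster, not through the arm or the gripper body. I read forces only at the end of each move, so shorter peaks could have gone unseen.

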